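Gauge an aperture bracket on the optical table with the flip stop

TASK

Set the black angle bracket up in the jig on the optical table: flip the steel stop leaf down in front of the fence, set the bracket flat on the table with its long side against the fence and the front end of its foot butted against the leaf, and close the toggle clamp fully on the foot. Then flip the leaf fully back up, until it leans back over the fence and stays there by itself, so that the beam line is clear, leaving the bracket clamped in its gauged place and the other things on the table undisturbed.

Things in the scene. Friction and masses are not known exactly. Their poses are not given: they have to be found in the camera images.
- fence: straight slotted aluminium profile fixed to the table, 300 mm long, 30 mm wide, 30 mm high; origin: middle of its underside; x axis along the fence towards the flip-stop end, y axis points out of the working face (the face lies 15 mm from the origin along +y). The clamp stands behind it on the -y side.
- gauge_corner (a point): point on the table where the gauging plane of the flip stop meets the working face of the fence; axes as the fence's. With the leaf down, its steel blade (16 mm thick along x, from x = 0 to +16 mm; from 8 to 38 mm in front of the fence face along y; reaching down to 4 mm above the table) has its gauging face in the plane x = 0 of this frame. A gauged bracket lies on the -x side.
- stop_leaf (a joint): hinge of the steel stop leaf, rad: 0 = down, gauging (rests on its pin), about 1.87 = balance point, 2.1 = fully up, leaning back over the fence. Starts up at 1.95 to 2.1. Light hinge friction: within about 0.3 rad either side of the balance point it stays where it is left, lower it drops to 0 by itself. It turns about the fence's x direction.
- stop_hinge (a point): fixed point on the hinge axis of the leaf, in the middle of the leaf's 16 mm width, 48 mm above the table; the axis runs along this frame's x axis (the fence's x).
- stop_tab (a point): finger tab at the free end of the leaf, 85 mm from the hinge axis; moves with the leaf. The tab is the bar end, 16 mm wide along the hinge axis, 10 mm thick, and runs 10 mm on past this point; the bar is free for 32 mm from this point inwards, up to the blade. With the leaf down this point lies 85 mm from the hinge along the fence's +y, at 48 mm height; at joint value q it lies at y = 85 cos q, z = 48 + 85 sin q mm from the hinge line.
- bracket: loose black right-angle bracket, about 0.5 kg: foot 120 x 80 x 12 mm and an upright plate 12 mm thick, 80 mm wide, rising to 90 mm, at the rear (-x) end of the foot, with a 30 mm aperture in it. Origin: centre of the foot's underside; x axis along the foot's 120 mm length, from the upright to the free front end, z up. When gauged its x axis lies along the fence's x, its -y long side touches the fence and its front end touches the leaf.
- bracket_top (a point): middle of the upright plate's top edge, 54 mm behind the bracket's origin and 90 mm above its underside; the plate is 12 mm thick along the bracket's x, and can be pinched from above.
- bracket_corner (a point): lower front corner of the foot on the fence side (60, -40, 0 mm in the bracket's frame); it meets gauge_corner when the bracket is gauged.
- clamp_handle (a joint): toggle clamp handle, rad: 0 = upright, clamp open, its arm standing up; 1.49 = fully closed, handle lying back level, away from the fence, past dead centre and staying there. Starts at 0 to 0.15. It turns about the fence's x direction and drives the arm through a link; over the last 0.15 rad the rubber pad presses on the foot. Closing it takes only a few newtons at the grip; it has hinge friction and stays where it is left. Open, its top is 160 mm above the table.
- clamp_hinge (a point): fixed point on the pivot axis of the clamp handle, 66 mm above the table and 77 mm behind the fence's middle line; the axis runs along this frame's x axis (the fence's x).
- clamp_grip (a point): middle of the black rubber grip on the clamp handle, 80 mm from the pivot; the grip is 16 mm wide along the pivot axis, 12 mm thick and 66 mm long along the handle, of which 15 mm lie beyond this point. Moves with the handle: at joint value q it lies at y = -80 cos(1.466 - q), z = 66 + 80 sin(1.466 - q) mm from the pivot line (y as the fence's).
- clamp_arm: steel arm of the clamp with a screw spindle and an 18 mm rubber pad; it swings over the fence when the handle is closed, the pad landing on the foot 30 mm in front of the fence face. Origin: arm pivot, 32 mm behind the fence's middle line, 50 mm above the table. While open the arm stands up to about 140 mm high behind the fence's face.
- post_holder: bystander: black post holder 75 x 50 mm with a steel post, 105 mm high, standing; origin under its centre. Leave alone.
- hex_driver: bystander: black-handled driver 170 mm long, lying beyond the fence; origin under its middle. Leave alone.
- optics_case: bystander: closed grey case 110 x 80 x 38 mm with a white lid; origin under its centre. Leave alone.
Not all that is in view belongs to the job. What is shaped like the part that bears gauge_corner but yellow is not meant.

How it is judged (in metres and radians):
On the way, in this order (a step that is already met when the one before it is completed fails the run):
1. the stop leaf is down on its rest (value of joint stop_leaf below 0.06 rad), for 0.2 s.
2. with the leaf down, the bracket lies flat with its long side against the fence and its front end against the leaf (value of joint stop_leaf below 0.06 rad and x of bracket_corner in the frame of gauge_corner between -0.002 and 0.002 m and y of bracket_corner in the frame of gauge_corner between -0.002 and 0.002 m and angle between the x axis of bracket and the x axis of fence, either way round below 0.03 rad and angle between bracket's own z axis and vertical below 0.03 rad and height (world z) of bracket below 0.002 m), for 0.3 s.
3. the clamp is closed and its pad presses on the bracket, still gauged with the leaf down (value of joint stop_leaf below 0.06 rad and value of joint clamp_handle above 1.43 rad and contact force between clamp_arm and bracket above 4 N and x of bracket_corner in the frame of gauge_corner between -0.0025 and 0.0025 m and y of bracket_corner in the frame of gauge_corner between -0.0025 and 0.0025 m), for 0.2 s.
4. the stop leaf is flipped back up (value of joint stop_leaf above 1.8 rad), for 0.2 s.
At the end, for the whole second after the job is handed in: leaf up (above 1.8 rad) and staying; clamp closed (handle above 1.43 rad), pad pressing on the foot (over 4 N); bracket at rest, flat and parallel to the fence (0.03 rad), underside within 2 mm of the table, its fence-side front corner within 2.5 mm of gauge_corner along and across the fence (value of joint stop_leaf above 1.8 rad and value of joint clamp_handle above 1.43 rad and contact force between clamp_arm and bracket above 4 N and x of bracket_corner in the frame of gauge_corner between -0.0025 and 0.0025 m and y of bracket_corner in the frame of gauge_corner between -0.0025 and 0.0025 m and angle between the x axis of bracket and the x axis of fence, either way round below 0.03 rad and angle between bracket's own z axis and vertical below 0.03 rad and height (world z) of bracket below 0.002 m and linear speed of bracket below 0.01 m/s); the robot touches nothing.
It fails at once if the post holder, the driver or the case is pushed more than 20 mm, or the post holder is tipped (distance of any of post_holder, hex_driver, optics_case from where it was at the start of the episode above 0.02 m or angle between post_holder's own z axis and vertical above 0.3 rad).
It also fails if it takes over 72 s, if anything falls off the work surface, if the arm or the gripper's body presses on something with over 40 N, if the wrist force passes 120 N, or if a joint passes its speed limit or range.

ROBOT

A 6-joint arm with a two-finger parallel gripper is mounted at the origin on the work surface. World frame = base frame: x ahead of the robot, y to its left, z up, the work surface at z = 0. Lengths are in mm, angles in rad, forces in N, time in s.
With the tool pointing down it reaches from about 400 to 925 mm from the base axis. Payload 12.5 kg.
Tool frame: the origin (TCP) lies at the very end of the fingers, on their centre line; the grasp point (between the pads) lies 19 mm behind it; z points along the fingers, y is the direction in which the jaws open and shut (so a half turn about z gives the same grasp; the last joint's range is limited). The gripper opens to 95 mm and grips with 3 to 60 N. Pads are 20 mm wide; open, the fingers measure 119 mm over their backs; the gripper's body (75 mm by 180 mm) begins 59 mm behind the grasp point.
Start: joints at [-1.431, 0.491, 1.559, -0, 1.092, -0.106], TCP at [152.105, -606.229, 186.961] pointing down, gripper open.
Joint ranges: [-3.1, 3.1], [-0.84, 2.19], [0.05, 2.79], [-1.13, 4.28], [0.06, 2.93], [-2.69, 2.69]. Speed limits (rad/s): [2.22, 2.22, 2.79, 3.14, 3.14, 3.14].

INTERFACE

Orientations are given as [roll, pitch, yaw] about the fixed x, y, z axes, in that order (R = Rz(yaw) Ry(pitch) Rx(roll)).
In Python, from cell import env, read_camera, get_calibration gives the robot as it stands.
- The arm moves only by the tool arm_command, never from a script. Its argument "targets" is a list of rows, each a list of 3 entries, a list of its own where there are three numbers: the turn, a rotation vector about the tool's x, y, z in rad, then the shift along the tool's x, y, z in m, then the closure in counts, from 0 (fully open) to 255 (shut). In form: [[[rx, ry, rz], [tx, ty, tz], fingers], ...]. A call has 1 to 8 rows; each row is the pose to reach, as a shift and turn from the pose commanded when the call began, along the tool's axes at that moment; what a row does not reach only later rows make up. A row lasts 1/10 s, in which the tool goes at most 50 mm and 8.59 degrees, less where a joint would pass 70% of its speed; a pose out of reach is approached as far as the arm can. A call with a gripper value outside its range is refused whole. The fingers move at their own pace and stop on an object; the grip force is fixed at half the most. Time passes only in rows, so rows that repeat a pose let the fingers close. It gives the time, the measured TCP pose, the force and the opening at its end, in the units of the state.
- env.state(): the state, without advancing time (a new reading comes with each control period).
- read_camera(name): name is "side" or "top"; returns (picture, depth): 400x640x3 uint8, blue, green, red; 400x640 float32, mm along the optical axis (not along the pixel's ray), 0 where there is no reading.
- get_calibration(name): a dict with "vfov" (degrees; the focal length in pixels is half the picture's height over the tangent of half this angle, whatever the lens; pixels are square), "cx", "cy" (the principal point, pixels), "world_from_camera" (4x4, takes a point from camera to world coordinates). Camera axes: x right, y down, z forward; pixel columns grow to the right and rows downward; lengths in mm; the calibration is good to about 2 mm. A picture is of the moment at which its call begins. get_calibration takes no time and is no camera call.
- env.job_done(): hands the job in, once; it reports no verdict.
The state is a dict: "t": time; "joints": joint angles; "qvel": joint speeds; "tau": joint torques, N m; "eef_pos": TCP position; "tcp_rot": TCP orientation; "ft_force": force on the tool from outside, world axes, zero at the start; "moment": the same for the moment, N m; "opening": opening from 0.0 (shut) to 1.0 (fully open).
Only numpy, scipy, OpenCV 4.12 (cv2) and the standard library are available. Lean on these libraries where they do the work, as an engineer would, in place of code of your own. Each camera call takes 0.05 s, during which the arm holds its last target.

## Working session

There is one attempt and no reset: what is moved stays moved. The work goes in short steps, Python scripts to look and compute and a tool call to move; the robot and the scene stay as the last step left them, time stands still between calls to the robot, and variables do not carry over. Pictures are saved under pics/ and viewed, and the job is handed in when it is done.

Besides the shell and the picture viewer there is one more tool, called after ">>>" in YAML: its name, and indented under it one key for each argument. arm_command: Moves the arm, as the interface text tells. Its arguments: {"type":"object","properties":{"targets":{"type":"array"}},"required":["targets"]}

```bash
mkdir -p pics; ls
python3 - <<'E'
from cell import env, read_camera, get_calibration
import cv2,numpy as np
print(env.state())
for n in("side","top"):
    p,d=read_camera(n); c=get_calibration(n); print(n,c)
    cv2.imwrite(f"pics/{n}0.png",p); np.save(f"pics/{n}0.npy",d)
E
```

```text
pics
{'t': 0.0, 'joints': array([-1.43060681e+00,  4.91553340e-01,  1.55945774e+00,  1.17531021e-05,
        1.09169991e+00, -1.05601760e-01]), 'qvel': array([ 0.0007516 , -0.00239329,  0.00117224,  0.00093877, -0.00020533,
        0.00087137]), 'tau': array([-6.21535200e-04, -6.12642717e+01, -2.58184147e+01,  6.93274965e-02,
        4.82105208e-02, -1.26317859e-04]), 'eef_pos': array([ 152.06229157, -605.93211767,  186.36277644]), 'tcp_rot': array([-3.14048164e+00, -1.28244926e-04,  2.45785783e-01]), 'ft_force': array([-0.09637849,  0.29214001,  0.54758201]), 'moment': array([ 0.01128229,  0.00521439, -0.03134569]), 'opening': 0.9969243941556308}
side {'vfov': 57.58606047880332, 'cx': 315.3138048217135, 'cy': 199.58015406802676, 'world_from_camera': array([[-8.56727136e-01, -3.73717995e-01,  3.55462339e-01,
         2.02005462e+02],
       [-5.15768922e-01,  6.22126837e-01, -5.89016652e-01,
         6.84117360e+02],
       [-1.01653820e-03, -6.87962977e-01, -7.25745071e-01,
         9.22167323e+02],
       [ 0.00000000e+00,  0.00000000e+00,  0.00000000e+00,
         1.00000000e+00]])}
top {'vfov': 48.04460806453142, 'cx': 319.13430193351536, 'cy': 198.64999003914238, 'world_from_camera': array([[ 1.30722293e-02, -9.92534439e-01,  1.21262132e-01,
         4.77125539e+02],
       [-9.99913717e-01, -1.28187705e-02,  2.87006475e-03,
        -1.22604805e+00],
       [-1.29420666e-03, -1.21289188e-01, -9.92616370e-01,
         1.32288619e+03],
       [ 0.00000000e+00,  0.00000000e+00,  0.00000000e+00,
         1.00000000e+00]])}
```

View pics/side0.png

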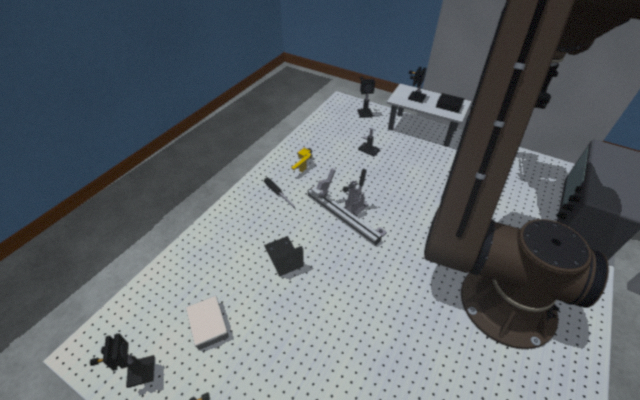

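View pics/top0.png

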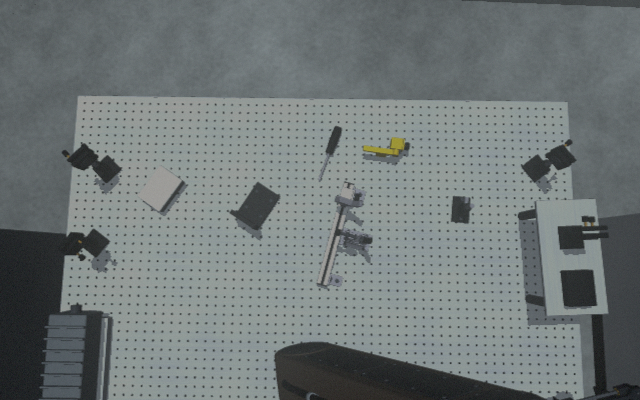

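The top view shows the fence from (323,283) to about (350,190), with the flip stop at the far end (348,193). The clamp is at (353,240) and the bracket at (257,205). The yellow look-alike is at (385,150), the post holder at (461,209), the driver at (331,150) and the case at (161,189).

Run:
```python
import cv2
a=cv2.imread("pics/top0.png")
cv2.imwrite("pics/t_fence.png",cv2.resize(a[170:295,300:400],None,fx=4.7,fy=4.7,interpolation=cv2.INTER_CUBIC))
cv2.imwrite("pics/t_br.png",cv2.resize(a[165:245,215:305],None,fx=7,fy=7,interpolation=cv2.INTER_CUBIC))
a=cv2.imread("pics/side0.png")
cv2.imwrite("pics/s_all.png",cv2.resize(a[140:290,240:400],None,fx=4,fy=4,interpolation=cv2.INTER_CUBIC))
```

```text
(no output)
```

View pics/t_fence.png

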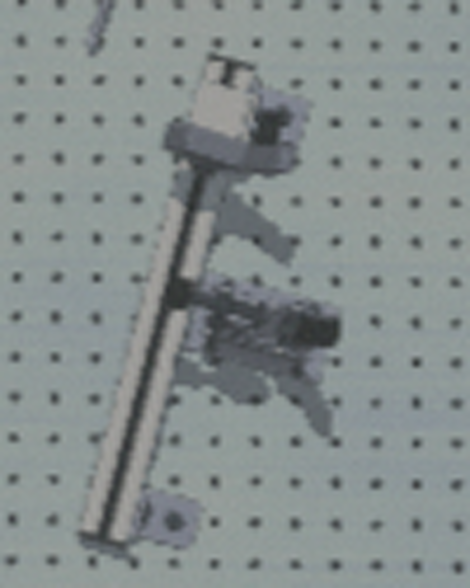

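View pics/t_br.png

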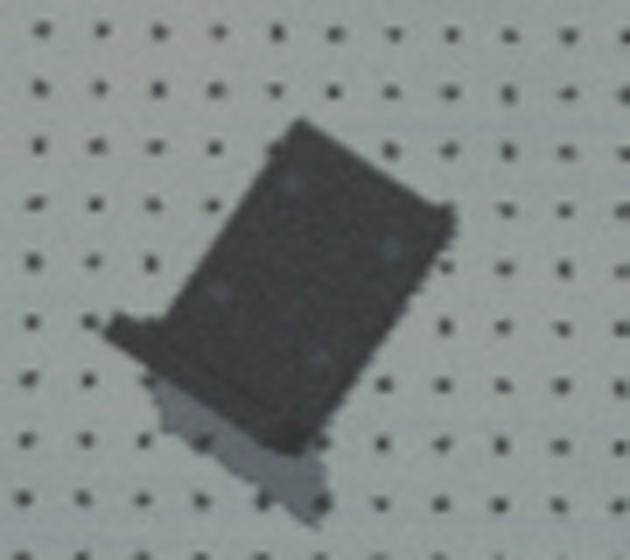

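View pics/s_all.png

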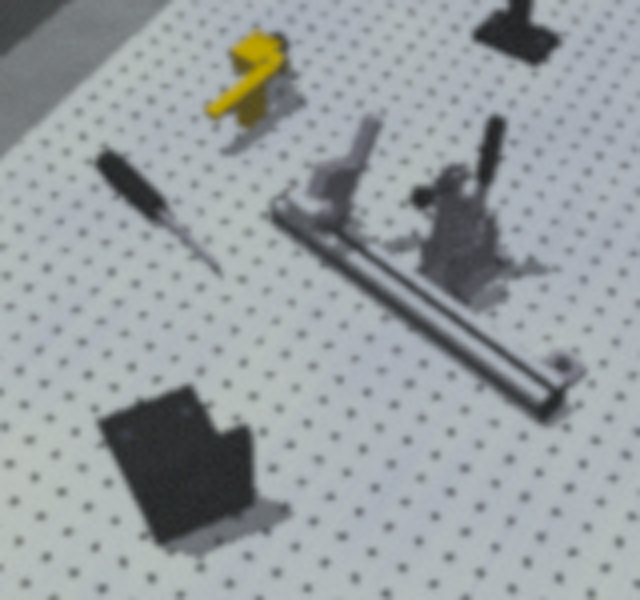

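```bash
cat > h.py <<'E'
import numpy as np,cv2
from cell import env, read_camera, get_calibration
def K(c):
    f=200/np.tan(np.radians(c["vfov"])/2); return f,c["cx"],c["cy"]
def cloud(n,d):
    c=get_calibration(n); f,cx,cy=K(c); v,u=np.mgrid[0:400,0:640]
    P=np.stack([(u-cx)/f*d,(v-cy)/f*d,d],-1); T=c["world_from_camera"]
    W=P@T[:3,:3].T+T[:3,3]; W[d==0]=np.nan; return W
def ray(n,u,v,z):
    c=get_calibration(n); f,cx,cy=K(c);T=c["world_from_camera"]
    r=T[:3,:3]@np.array([(u-cx)/f,(v-cy)/f,1]); o=T[:3,3]; return o+r*(z-o[2])/r[2]
def proj(n,P):
    c=get_calibration(n); f,cx,cy=K(c);T=c["world_from_camera"]
    p=(np.atleast_2d(P)-T[:3,3])@T[:3,:3]; return np.stack([p[:,0]/p[:,2]*f+cx,p[:,1]/p[:,2]*f+cy],-1)
E
python3 - <<'E'
from h import *
for n in("top","side"):
    d=np.load(f"pics/{n}0.npy"); W=cloud(n,d); img=cv2.imread(f"pics/{n}0.png")
    m=(W[...,0]>450)&(W[...,0]<800)&(abs(W[...,1])<300)
    print(n,"table z",np.nanmedian(W[m][:,2]), np.nanstd(W[m&(abs(W[...,2])<6)][:,2]))
    # fence
    p0=ray(n,*((323,283) if n=="top" else (380,240)),30); print("end",p0)
    s=(W[...,2]>25)&(W[...,2]<34)&m&(abs(W[...,1]+60)<120)
    Q=W[s]; print(len(Q),Q.min(0),Q.max(0),np.median(Q,0))
    vx,vy,x0,y0=cv2.fitLine(Q[:,:2].astype(np.float32),cv2.DIST_HUBER,0,.01,.01).ravel(); print("fence yaw",np.arctan2(vy,vx),x0,y0)
    # heights hist in bracket region
    b=(img.max(2)<75)&(W[...,0]>550)&(W[...,0]<800)&(W[...,1]>50)&(W[...,1]<300)
    Q=W[b]; print("br",len(Q),np.histogram(Q[:,2],bins=[-10,-3,3,8,15,20,40,60,80,86,95,110]))
    h=Q[(Q[:,2]>8)&(Q[:,2]<15)]; print(cv2.minAreaRect(h[:,:2].astype(np.float32)))
    h=Q[(Q[:,2]>84)&(Q[:,2]<95)]; print(len(h) and cv2.minAreaRect(h[:,:2].astype(np.float32)))
E
```

```text
top table z 0.13037266510491463 2.4902505479853176
end [394.11774309 -11.60729068  30.        ]
629 [ 450.30945967 -177.71233491   25.0474899 ] [798.52269408 -10.78147878  33.98336855] [544.57559489 -44.64468092  29.45296969]
fence yaw -0.2548884 544.69147 -47.004715
br 1079 (array([  2,  11,  89, 758,  84,  10,   4,   3,  14, 104,   0]), array([-10,  -3,   3,   8,  15,  20,  40,  60,  80,  86,  95, 110]))
((618.2053833007812, 181.42225646972656), (78.94314575195312, 108.85879516601562), 58.258338928222656)
((569.7314453125, 212.86985778808594), (77.20577239990234, 11.729629516601562), 58.44207763671875)
side table z -0.21460123608994763 1.827578928110753
end [381.76840287   4.04851536  30.        ]
473 [ 450.03200631 -175.09381656   25.01117589] [799.72531892  -4.42854876  33.74455237] [537.45204644 -42.08012525  28.86783221]
fence yaw -0.22799216 543.8104 -41.51566
br 857 (array([  0,   7,  30, 394,  27,  97,  86,  79,  32, 105,   0]), array([-10,  -3,   3,   8,  15,  20,  40,  60,  80,  86,  95, 110]))
((613.76220703125, 190.98788452148438), (75.09766387939453, 117.86723327636719), 57.02585983276367)
((569.3739624023438, 218.50588989257812), (77.80154418945312, 13.883437156677246), 57.70464324951172)
```

Run:
```python
from h import *
from scipy.optimize import least_squares
for n in("top","side"):
    d=np.load(f"pics/{n}0.npy"); W=cloud(n,d); img=cv2.imread(f"pics/{n}0.png").astype(int)
    X,Y,Z=W[...,0],W[...,1],W[...,2]
    a=-0.25; fx=np.array([np.cos(a),np.sin(a)]); fy=np.array([-fx[1],fx[0]])
    o=np.array([540,-45.])
    U=(X-o[0])*fx[0]+(Y-o[1])*fx[1]; V=(X-o[0])*fy[0]+(Y-o[1])*fy[1]
    s=(Z>25)&(Z<35)&(abs(V)<26)&(U>-160)&(U<75)&~((abs(U-20)<35)&(V<20))
    # rails: midline per U bin
    for lo in range(-150,75,25):
        q=s&(U>=lo)&(U<lo+25); v=V[q]
        if len(v)>5: print(n,lo,len(v),"V range",np.percentile(v,[2,50,98]).round(1),"U",U[q].min().round(1))
    q=(Z>36)&(abs(V)<75)&(U>80)&(U<190)
    print("stop", q.sum())
    for z0 in range(36,150,12):
        r=q&(Z>=z0)&(Z<z0+12)
        if r.sum(): print(z0,r.sum(),"U",np.percentile(U[r],[0,50,100]).round(1),"V",np.percentile(V[r],[0,50,100]).round(1))
    q=(Z>95)&(abs(V+60)<100)&(abs(U-20)<50)
    print("clamp",q.sum(),[np.percentile(t[q],[0,50,100]).round(1) for t in (U,V,Z)] if q.sum() else 0)
```

```text
top -150 100 V range [-19.4  -1.9  13.8] U -149.7
top -125 92 V range [-15.7  -1.1  13.5] U -124.7
top -100 88 V range [-14.8  -0.9  13.1] U -99.8
top -75 87 V range [-15.3  -1.4  13.4] U -74.7
top -50 87 V range [-15.6  -1.4  13. ] U -49.7
top -25 36 V range [-15.   -0.2  12.8] U -24.9
top 50 71 V range [-16.2  -2.4  12.1] U 55.1
stop 304
36 29 U [103.  113.2 135. ] V [-40.3 -32.5  14.7]
48 139 U [100.5 114.3 129.5] V [-40.6  -5.8  14.4]
60 1 U [100. 100. 100.] V [-21.6 -21.6 -21.6]
84 8 U [81.6 88.7 93.2] V [-23.6   2.7  25.6]
96 60 U [80.1 87.  93.3] V [-27.2  -9.1  24.4]
108 42 U [80.2 86.1 93.2] V [-33.8   6.3  18.5]
120 16 U [82.  87.2 92.5] V [-48.9 -38.8 -34.4]
132 9 U [80.7 84.5 91.3] V [-46.  -42.7 -39.5]
clamp 178 [array([-12.7,  -4.7,   4.2]), array([-95.6, -43.5,   0.4]), array([ 95.8, 134.5, 162.1])]
side -150 70 V range [-13.    4.2  19.4] U -149.9
side -125 63 V range [-12.5   4.1  18.2] U -125.0
side -100 65 V range [-12.2   4.3  18. ] U -100.0
side -75 60 V range [-12.5   4.7  18.1] U -73.9
side -50 57 V range [-11.3   4.3  18.4] U -49.9
side -25 26 V range [-24.7   3.3  18. ] U -24.6
side 50 41 V range [-11.5   3.6  17.9] U 55.2
stop 169
36 31 U [ 81.5 102.3 129. ] V [10.8 16.9 20.2]
48 57 U [ 81.8 101.9 126.6] V [-5.5 10.4 20.1]
60 1 U [86.4 86.4 86.4] V [6.2 6.2 6.2]
84 9 U [80.1 84.7 90.4] V [-20.7  26.9  29.6]
96 31 U [80.3 85.3 91.4] V [-26.4  -1.4  26.2]
108 23 U [80.  85.1 91.5] V [-32.3   6.2  18.6]
120 14 U [80.  84.8 90.9] V [-46.2 -33.5 -28.1]
132 3 U [84.8 87.7 90.4] V [-40.3 -38.4 -37.2]
clamp 208 [array([-15.8,  -8.3,   3.3]), array([-93. , -42.1,   5.6]), array([ 95.1, 129.8, 160.1])]
```

```bash
cat >> h.py <<'E'
A=-0.2555; O=np.array([540.,-45.]); FX=np.array([np.cos(A),np.sin(A)]); FY=np.array([-FX[1],FX[0]])
def uv2w(u,v,z): p=O+u*FX+v*FY; return np.array([p[0],p[1],z])
def w2uv(p): q=np.asarray(p)[:2]-O; return np.array([q@FX,q@FY,p[2]])
from scipy.spatial.transform import Rotation as R
def rel(p,yaw):
    "from the measured pose: rotvec and shift (m) in tool axes to TCP p (mm), tool straight down at yaw"
    s=env.state(); R0=R.from_euler('xyz',s["tcp_rot"]); R1=R.from_euler('xyz',[np.pi,0,yaw])
    return (R0.inv()*R1).as_rotvec().round(4),(R0.inv().apply(np.asarray(p)-s["eef_pos"])/1000).round(4)
YF=A+np.pi/2
E
python3 - <<'E'
from h import *
for n in("top","side"):
    d=np.load(f"pics/{n}0.npy"); W=cloud(n,d); X,Y,Z=W[...,0],W[...,1],W[...,2]
    U=(X-O[0])*FX[0]+(Y-O[1])*FX[1]; V=(X-O[0])*FY[0]+(Y-O[1])*FY[1]
    for z0,z1 in ((84,96),(96,108),(108,120),(120,146)):
        r=(Z>z0)&(Z<z1)&(abs(V)<60)&(U>60)&(U<130); print(n,z0,r.sum(),np.percentile(U[r],[0,10,50,90,100]).round(1),np.percentile(V[r],[0,50,100]).round(1))
    r=(abs(Z-50)<6)&(V>-10)&(V<40)&(U>60)&(U<160);print(n,"z50",np.percentile(U[r],[0,10,50,90,100]).round(1),np.percentile(V[r],[0,50,100]).round(1))
    r=(abs(Z-30)<5)&(abs(V-1)<14)&(U<-100); print("near end U",U[r].min())
print(rel(uv2w(86,-85,200),YF))
for nm,px in (("post",(461,209)),("driver",(331,150)),("case",(161,189))): print(nm,ray("top",*px,15),w2uv(ray("top",*px,15)))
E
```

```text
top 84 21 [77.2 77.4 78.1 91.9 93.4] [-25.1   1.3  26.1]
top 96 77 [77.1 78.3 84.4 91.4 93.4] [-32.6  -9.2  24.9]
top 108 53 [77.2 78.8 84.4 91.6 93.1] [-36.9   5.8  19. ]
top 120 33 [77.6 78.3 84.8 90.4 92.7] [-48.5 -40.9 -33.9]
top z50 [ 72.8  80.8 112.1 125.9 129.5] [-9.6  2.1 15.3]
near end U -155.0684205107707
side 84 36 [73.8 75.2 77.  85.1 90.3] [-25.8  10.6  30.1]
side 96 67 [74.2 75.6 79.8 89.3 91.6] [-34.7   1.1  27.3]
side 108 35 [76.2 76.8 83.5 89.  91.6] [-33.5 -23.9  19.1]
side 120 28 [74.1 76.3 82.7 89.4 91. ] [-45.8 -35.2 -27.6]
side z50 [ 71.6  74.2  98.8 124.1 126.6] [-7.  11.1 20.7]
near end U -567.6963387254048
(array([-9.0000e-04, -6.0000e-04, -1.0694e+00]), array([ 0.5474, -0.3338, -0.0132]))
post [ 611.74918051 -413.02419189   15.        ] [ 162.43045341 -337.94392808   15.        ]
driver [783.18495377 -30.84249872  15.        ] [231.71243918  75.15784799  15.        ]
case [659.5191214  468.65489592  15.        ] [-14.17641703 527.18611674  15.        ]
```

>>> arm_command:
  targets:
    - [[0,0,-0.13],[0.045,-0.027,-0.013],255]
    - [[0,0,-0.26],[0.09,-0.054,-0.013],255]
    - [[0,0,-0.39],[0.13,-0.08,-0.013],255]
    - [[0,0,-0.52],[0.17,-0.104,-0.013],255]
    - [[0,0,-0.65],[0.21,-0.128,-0.013],255]
    - [[0,0,-0.78],[0.25,-0.152,-0.013],255]
    - [[0,0,-0.92],[0.29,-0.176,-0.013],255]
    - [[0,0,-1.068],[0.33,-0.2,-0.013],255]

```text
t: 0.9
eef_pos: [424.6, -330.3, 199.9]
tcp_rot: [-3.141, -0.0, 1.32]
ft_force: [0.6, -0.4, 0.6]
opening: 0.383
```

Run:
```python
from h import *
s=env.state();print(s["t"],s["eef_pos"],s["tcp_rot"],s["joints"]);print(rel(uv2w(86,-85,200),YF))
```

```text
0.9 [ 424.55713235 -330.31508651  199.8628084 ] [-3.14144859e+00 -9.56852768e-07  1.31958773e+00] [-7.83972855e-01  3.53557081e-01  1.75572282e+00 -8.42650433e-05
  1.03243733e+00 -5.32721047e-01]
(array([-0.0001, -0.    ,  0.0043]), array([ 2.197e-01,  1.265e-01, -2.000e-04]))
```

>>> arm_command:
  targets:
    - [[0,0,0],[0.043,0.025,0],255]
    - [[0,0,0.004],[0.086,0.05,0],255]
    - [[0,0,0.004],[0.129,0.075,0],255]
    - [[0,0,0.004],[0.172,0.1,0],255]
    - [[0,0,0.004],[0.205,0.12,0],255]
    - [[0,0,0.004],[0.215,0.126,0],255]

```text
t: 1.5
eef_pos: [601.8, -153.2, 199.3]
tcp_rot: [-3.141, -0.0, 1.313]
ft_force: [0.3, 0.1, -0.3]
opening: 0.002
```

Run:
```python
from h import *
s=env.state();print(s["t"],s["eef_pos"],s["tcp_rot"],s["opening"])
for n in("top","side"):
    p,d=read_camera(n); np.save(f"pics/{n}1.npy",d); cv2.imwrite(f"pics/{n}1.png",p)
    px=proj(n,s["eef_pos"])[0]; print(n,px)
    u0,v0=(px-45).astype(int); u0=max(u0,0)
    c=p[max(v0,0):v0+90,u0:u0+90].copy()
    c=cv2.resize(c,None,fx=6,fy=6,interpolation=cv2.INTER_CUBIC)
    q=((px-[u0,max(v0,0)]+.5)*6).astype(int); cv2.drawMarker(c,tuple(map(int,q)),(0,0,255),0,12,1)
    cv2.imwrite(f"pics/{n}1c.png",c)
```

```text
1.5 [ 601.84289746 -153.17569521  199.33555172] [-3.14122456e+00 -3.62166568e-04  1.31285093e+00] 0.0020790124221418812
top [380.69822572 204.38303093]
side [343.56050784 145.28870037]
```

View pics/side1c.png

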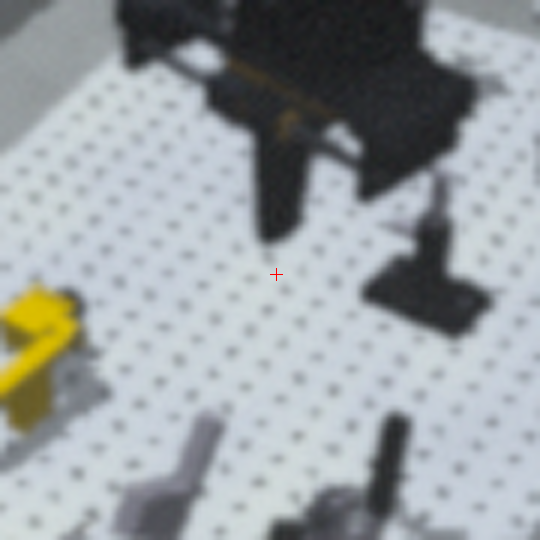

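View pics/top1.png

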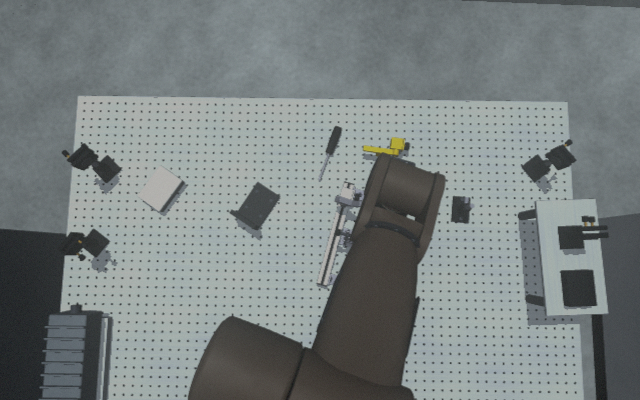

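Run:
```python
from h import *
d=np.load("pics/side1.npy"); W=cloud("side",d); p=cv2.imread("pics/side1.png")
for v in range(130,150): print(v,W[v,338:350,2].round().tolist(), p[v,342:346].mean(1).round().tolist() if 0 else p[v,338:350,1].tolist())
```

```text
130 [-1.0, -3.0, 259.0, 263.0, 262.0, 269.0, 268.0, 271.0, 264.0, 264.0, 262.0, 256.0] [199, 176, 114, 58, 40, 42, 37, 43, 39, 39, 70, 130]
131 [-1.0, -2.0, 256.0, 260.0, 260.0, 262.0, 265.0, 266.0, 264.0, 261.0, 259.0, 257.0] [194, 178, 120, 63, 40, 38, 38, 40, 39, 49, 76, 139]
132 [-3.0, -0.0, -5.0, 256.0, 256.0, 260.0, 261.0, 259.0, 258.0, 254.0, 252.0, 0.0] [181, 172, 120, 62, 37, 44, 37, 40, 41, 53, 98, 153]
133 [0.0, 0.0, 0.0, 251.0, 252.0, 256.0, 260.0, 257.0, 254.0, 249.0, 247.0, -1.0] [172, 169, 124, 63, 42, 41, 43, 36, 41, 57, 105, 157]
134 [-3.0, -1.0, 0.0, 248.0, nan, 255.0, 254.0, 253.0, 250.0, 246.0, 245.0, -1.0] [192, 177, 124, 64, 39, 42, 41, 39, 42, 66, 119, 180]
135 [-6.0, 1.0, 1.0, 246.0, 245.0, 248.0, 249.0, 247.0, 246.0, 240.0, 239.0, -2.0] [203, 181, 124, 63, 40, 45, 35, 45, 45, 66, 128, 187]
136 [1.0, -2.0, 1.0, 241.0, 241.0, 246.0, 246.0, 244.0, 241.0, 237.0, -0.0, -3.0] [203, 186, 131, 71, 45, 44, 35, 40, 46, 69, 126, 182]
137 [-1.0, -5.0, -2.0, 238.0, 237.0, 241.0, 245.0, 239.0, 235.0, 231.0, -3.0, -6.0] [205, 189, 136, 75, 41, 43, 42, 43, 54, 96, 154, 193]

[... 926 characters left out ...]
, 212, 210, 203, 193, 206]
145 [-3.0, -2.0, -1.0, -2.0, 3.0, -3.0, -2.0, -3.0, -3.0, -2.0, -0.0, -0.0] [212, 203, 205, 212, 216, 212, 214, 214, 213, 199, 189, 204]
146 [-1.0, -3.0, -1.0, 1.0, -0.0, -1.0, 1.0, 0.0, -3.0, 2.0, -2.0, -1.0] [200, 182, 190, 208, 213, 218, 213, 209, 212, 209, 203, 207]
147 [-1.0, -1.0, -4.0, 2.0, -2.0, -3.0, 2.0, 3.0, -2.0, -3.0, 2.0, -3.0] [212, 203, 204, 211, 214, 211, 203, 191, 204, 211, 211, 212]
148 [-2.0, -1.0, -1.0, 3.0, -3.0, 0.0, 0.0, -1.0, 0.0, -4.0, -1.0, -1.0] [213, 211, 214, 216, 215, 213, 196, 176, 190, 208, 215, 213]
149 [-3.0, -3.0, 1.0, -2.0, 1.0, -2.0, -3.0, 1.0, -4.0, -4.0, -2.0, -1.0] [208, 215, 216, 216, 213, 212, 207, 200, 203, 212, 212, 209]
```

Run:
```python
from h import *
d=np.load("pics/side1.npy"); W=cloud("side",d)
for v,u in ((139,342),(139,343),(138,345),(135,345),(130,343)): print(v,u,W[v,u].round(1))
s=env.state();print(s["eef_pos"],s["t"])
p,d=read_camera("side"); cv2.imwrite("pics/side2c.png",cv2.resize(p[100:220,300:400],None,fx=5,fy=5,interpolation=cv2.INTER_CUBIC))
W=cloud("side",d)
for v,u in ((139,342),(139,343),(138,345),(135,345),(141,343),(143,343),(145,343)): print(v,u,W[v,u].round(1))
```

```text
139 342 [ 603.6 -142.6  230.3]
139 343 [ 600.8 -143.8  230.6]
138 345 [ 597.7 -151.3  230.8]
135 345 [ 595.3 -144.7  247.3]
130 343 [ 599.8 -137.6  268.6]
[ 600.41684854 -154.95078601  199.27408082] 1.6
139 342 [ 604.6 -144.5  228.7]
139 343 [ 599.7 -141.5  232.5]
138 345 [ 595.7 -147.   234.4]
135 345 [ 595.2 -144.4  247.6]
141 343 [ 729.2 -411.7   -3.1]
143 343 [ 7.21e+02 -3.96e+02  2.00e-01]
145 343 [ 716.6 -387.9   -2.9]
```

View pics/side2c.png

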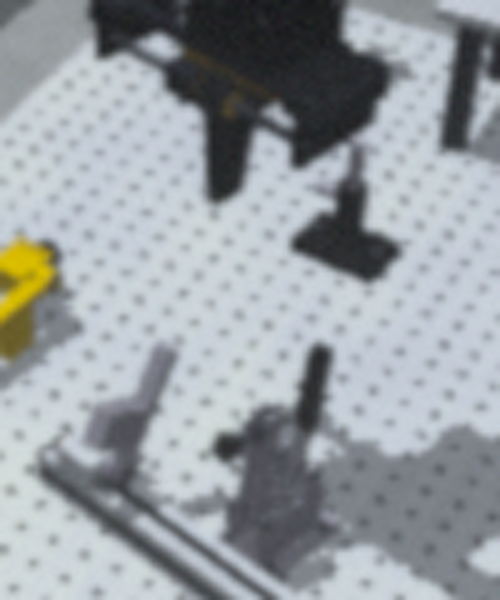

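Run:
```python
from h import *
d=np.load("pics/side1.npy"); W=cloud("side",d)
for u in (343,346,350,360,366): 
    print(u,[(v,*W[v,u].round().astype(int).tolist()) for v in range(112,140,2) if not np.isnan(W[v,u,2])])
for z in (199,210,220,230): print(z,proj("side",[(601,-154,z),(603,-144,z)]).round(1))
```

```text
343 [(112, 597, -124, 340), (114, 599, -130, 329), (116, 596, -123, 328), (118, 592, -116, 326), (120, 591, -115, 320), (122, 590, -114, 315), (124, 589, -113, 309), (126, 603, -142, 279), (128, 602, -142, 273), (130, 600, -138, 269), (132, 600, -140, 260), (134, 599, -137, 255), (136, 599, -139, 246), (138, 601, -144, 234)]
346 [(112, 587, -123, 344), (114, 587, -123, 338), (116, 588, -127, 328), (118, 585, -121, 326), (120, 584, -120, 320), (122, 581, -116, 317), (124, 593, -142, 290), (126, 593, -142, 283), (128, 593, -143, 276), (130, 595, -148, 264), (132, 593, -146, 258), (134, 593, -147, 250), (136, 594, -149, 241), (138, 596, -155, 229)]
350 [(112, 574, -123, 348), (114, 572, -118, 345), (116, 572, -119, 338), (118, 581, -139, 317), (120, 581, -141, 309), (122, 568, -113, 323), (124, 567, -112, 317), (126, 589, -162, 273), (128, 746, -507, -3), (130, 738, -492, -1), (132, 733, -481, -3), (134, 725, -465, 0), (136, 719, -454, -1), (138, 711, -439, 2)]
360 [(112, 552, -142, 345), (114, 548, -134, 345), (116, 543, -122, 346), (118, 538, -113, 347), (120, 534, -103, 347), (122, 530, -97, 346), (124, 531, -100, 337), (126, 528, -94, 335), (128, 530, -101, 324), (130, 530, -101, 317), (132, 529, -103, 309), (134, 690, -490, -2), (136, 684, -478, -3), (138, 677, -463, -1)]
366 [(112, 537, -149, 346), (114, 534, -143, 344), (116, 529, -131, 346), (118, 524, -123, 346), (120, 520, -114, 346), (122, 518, -110, 342), (124, 520, -118, 331), (126, 523, -127, 317), (128, 523, -128, 310), (130, 679, -526, 0), (132, 673, -513, 0), (134, 668, -502, -1), (136, 633, -415, 57), (138, 630, -411, 51)]
199 [[343.9 145.3]
 [341.9 146.8]]
210 [[344.1 142.6]
 [342.1 144. ]]
220 [[344.3 140. ]
 [342.2 141.5]]
230 [[344.5 137.4]
 [342.4 138.9]]
```

>>> arm_command:
  targets:
    - [[0,0,0],[0,0,0.05],255]
    - [[0,0,0],[0,0,0.1],255]
    - [[0,0,0],[0,0,0.14],255]
    - [[0,0,0],[0,0,0.16],255]
    - [[0,0,0],[0,0,0.165],255]

```text
t: 2.15
eef_pos: [598.8, -157.8, 33.0]
tcp_rot: [-3.14, 0.0, 1.308]
ft_force: [-0.1, -0.3, -0.0]
opening: 0.002
```

Run:
```python
from h import *
s=env.state();print(s["t"],s["eef_pos"],s["tcp_rot"],s["ft_force"])
p,d=read_camera("side"); W=cloud("side",d); np.save("pics/side3.npy",d)
cv2.imwrite("pics/side3c.png",cv2.resize(p[120:240,280:380],None,fx=5,fy=5,interpolation=cv2.INTER_CUBIC))
print(proj("side",s["eef_pos"]))
```

```text
2.15 [ 598.76675274 -157.78880441   33.00556713] [-3.13986660e+00  6.63832660e-05  1.30765332e+00] [-0.07227733 -0.25840615 -0.04761804]
[[342.3366973  182.45573625]]
```

View pics/side3c.png

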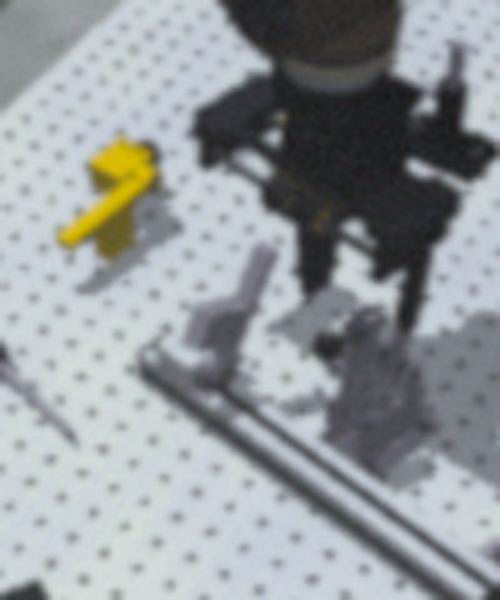

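>>> arm_command:
  targets:
    - [[0,0,0],[0,0,-0.03],255]
    - [[0,0,0],[0,0,-0.075],255]
    - [[0,0,0],[0,0,-0.08],255]

```text
t: 2.5
eef_pos: [601.2, -157.9, 120.6]
tcp_rot: [3.134, 0.001, 1.308]
ft_force: [0.4, -0.3, -1.0]
opening: 0.004
```

Run:
```python
from h import *
s=env.state();print(s["t"],s["eef_pos"],s["tcp_rot"],s["ft_force"],w2uv(s["eef_pos"]))
p,d=read_camera("side"); W=cloud("side",d); np.save("pics/side3.npy",d)
cv2.imwrite("pics/side4c.png",cv2.resize(p[110:230,290:390],None,fx=5,fy=5,interpolation=cv2.INTER_CUBIC))
print(proj("side",s["eef_pos"]))
```

```text
2.5 [ 601.22183234 -157.9222217   120.58585646] [3.13419192e+00 9.73114235e-04 1.30849909e+00] [ 0.40380004 -0.34663236 -0.95696764] [ 87.77313492 -93.78388825 120.58585646]
[[343.09031208 163.30054834]]
```

View pics/side4c.png

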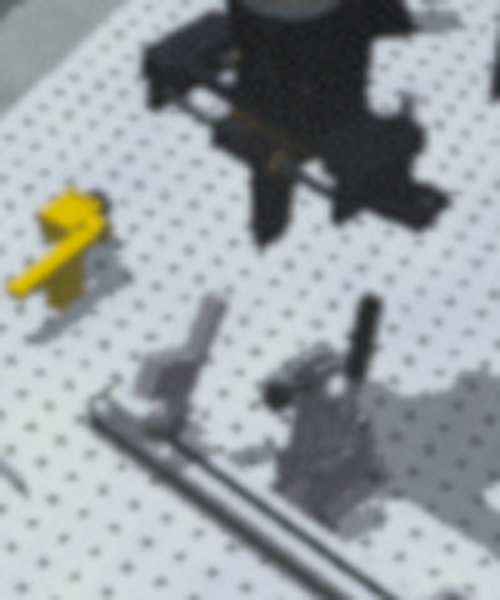

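>>> arm_command:
  targets:
    - [[0,0,0],[0.01,-0.003,0.02],255]
    - [[0,0,0],[0.035,-0.003,0.021],255]
    - [[0,0,0],[0.055,-0.003,0.021],255]
    - [[0,0,0],[0.07,-0.003,0.021],255]
    - [[0,0,0],[0.085,-0.003,0.021],255]
    - [[0,0,0],[0.1,-0.003,0.021],255]
    - [[0,0,0],[0.11,-0.003,0.021],255]
    - [[0,0,0],[0.11,-0.003,0.021],255]

```text
t: 3.35
eef_pos: [625.7, -47.9, 93.9]
tcp_rot: [3.141, 0.0, 1.311]
ft_force: [-0.4, 0.1, 1.4]
opening: 0.003
```

Run:
```python
from h import *
s=env.state();print(s["t"],s["eef_pos"],s["tcp_rot"],s["ft_force"],w2uv(s["eef_pos"]))
p,d=read_camera("side"); W=cloud("side",d); np.save("pics/side5.npy",d)
cv2.imwrite("pics/side5c.png",cv2.resize(p[110:230,270:390],None,fx=5,fy=5,interpolation=cv2.INTER_CUBIC))
print(proj("side",s["eef_pos"]))
```

```text
3.35 [625.74314928 -47.87527705  93.92262647] [3.14146994e+00 1.89293803e-05 1.31108374e+00] [-0.38400125  0.14548124  1.36423485] [83.68634038 18.88786119 93.92262647]
[[320.03718839 186.05952737]]
```

View pics/side5c.png

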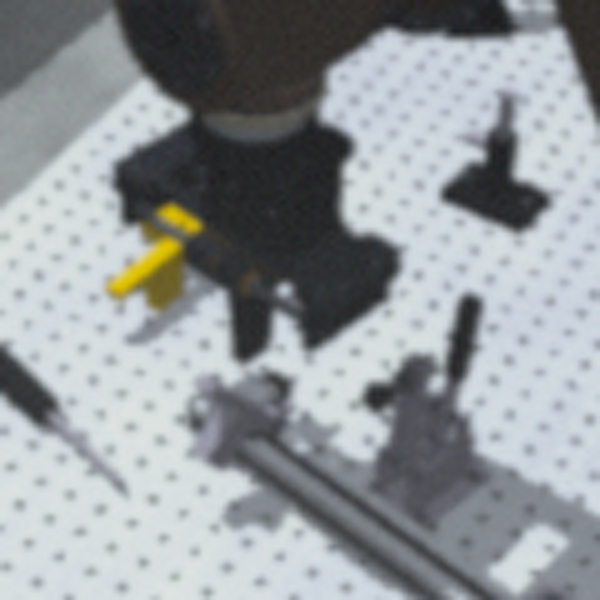

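Run:
```python
from h import *
print(rel([569.5,215.7,180],1.015))
```

```text
(array([0.000e+00, 2.000e-04, 2.958e-01]), array([ 0.2409, -0.1221, -0.0862]))
```

>>> arm_command:
  targets:
    - [[0,0,0],[0,0,-0.045],255]
    - [[0,0,0.05],[0.02,-0.01,-0.086],0]
    - [[0,0,0.15],[0.06,-0.03,-0.086],0]
    - [[0,0,0.25],[0.105,-0.053,-0.086],0]
    - [[0,0,0.296],[0.15,-0.076,-0.086],0]
    - [[0,0,0.296],[0.195,-0.099,-0.086],0]
    - [[0,0,0.296],[0.235,-0.119,-0.086],0]
    - [[0,0,0.296],[0.241,-0.122,-0.086],0]

```text
t: 4.2
eef_pos: [568.6, 218.8, 180.0]
tcp_rot: [-3.141, -0.0, 1.017]
ft_force: [-0.3, -0.8, 0.3]
opening: 0.536
```

Run:
```python
from h import *
s=env.state();print(s["t"],s["eef_pos"],s["tcp_rot"],s["opening"])
print(rel([569.5,215.7,180],1.015))
for n in("top","side"):
    p,d=read_camera(n); np.save(f"pics/{n}6.npy",d); cv2.imwrite(f"pics/{n}6.png",p)
a=cv2.imread("pics/side6.png"); b=cv2.imread("pics/top6.png")
c=np.hstack([cv2.resize(a[150:300,210:360],(400,400),interpolation=cv2.INTER_CUBIC),cv2.resize(b[170:290,290:410],(400,400),interpolation=cv2.INTER_CUBIC)])
cv2.imwrite("pics/c6.png",c); print(proj("side",s["eef_pos"]))
```

```text
4.2 [568.64328246 218.83747389 179.96767715] [-3.14132730e+00 -4.05578950e-04  1.01710948e+00] 0.5358503106323278
(array([-0.0003, -0.0004,  0.0021]), array([-0.0022,  0.0024, -0.    ]))
[[286.9985018  232.04236561]]
```

View pics/c6.png

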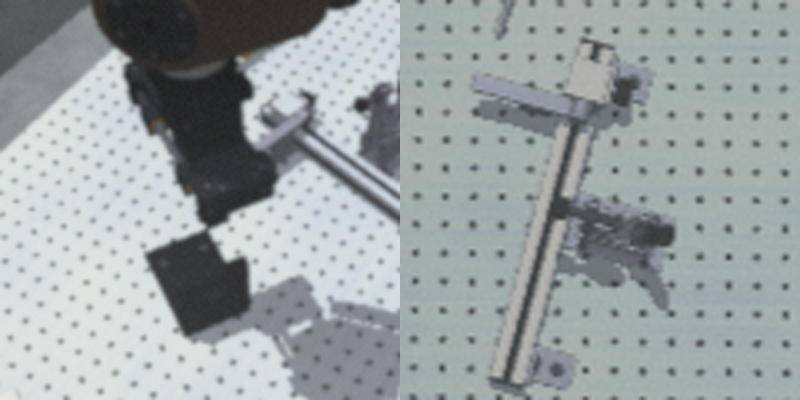

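>>> arm_command:
  targets:
    - [[0,0,0.002],[-0.002,0.002,0.04],0]
    - [[0,0,0.002],[-0.002,0.002,0.08],0]
    - [[0,0,0.002],[-0.002,0.002,0.11],0]
    - [[0,0,0.002],[-0.002,0.002,0.118],0]
    - [[0,0,0.002],[-0.002,0.002,0.118],0]

```text
t: 4.8
eef_pos: [570.7, 211.1, 61.3]
tcp_rot: [-3.141, 0.001, 1.01]
ft_force: [-0.4, -0.6, 0.3]
opening: 0.989
```

Run:
```python
from h import *
s=env.state();print(s["t"],s["eef_pos"],s["tcp_rot"],s["opening"])
print(rel([569.5,215.7,60],1.015))
n="side"
p,d=read_camera(n); np.save(f"pics/{n}7.npy",d); cv2.imwrite(f"pics/{n}7.png",p)
Rm=R.from_euler('xyz',s["tcp_rot"]).as_matrix()
c=cv2.resize(p[200:300,230:330],None,fx=6,fy=6,interpolation=cv2.INTER_CUBIC)
for k in (-47,0,47):
    for dz in (0,-19):
        q=(proj(n,s["eef_pos"]+Rm[:,1]*k+Rm[:,2]*dz)[0]-[230,200]+.5)*6
        cv2.drawMarker(c,tuple(map(int,q)),(0,0,255) if dz==0 else (0,255,0),0,10,1)
cv2.imwrite("pics/c7.png",c)
```

```text
4.8 [570.6951366  211.11787872  61.31993386] [-3.14054635e+00  1.38693583e-03  1.01017717e+00] 0.9886098414439847
(array([-0.001 ,  0.0014, -0.0048]), array([ 0.0032, -0.0034,  0.0013]))
```

View pics/c7.png

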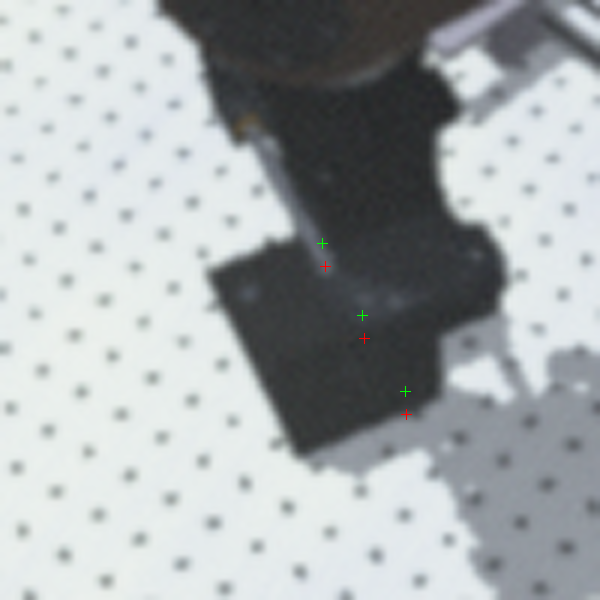

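>>> arm_command:
  targets:
    - [[0,0,-0.004],[0.003,-0.003,0.015],0]
    - [[0,0,-0.004],[0.003,-0.003,0.028],0]
    - [[0,0,-0.004],[0.003,-0.003,0.028],0]

```text
t: 5.15
eef_pos: [568.7, 216.6, 32.4]
tcp_rot: [-3.14, 0.002, 1.016]
ft_force: [0.4, -0.0, -0.0]
opening: 1.001
```

Run:
```python
from h import *
s=env.state();print(s["t"],s["eef_pos"],s["tcp_rot"],s["opening"],s["ft_force"])
print(rel([569.5,215.7,34],1.015))
```

```text
5.15 [568.70085742 216.60116212  32.39779109] [-3.14020642e+00  1.65861159e-03  1.01610589e+00] 1.0007713354607923 [ 0.37136672 -0.03292177 -0.01890674]
(array([-0.0014,  0.0017,  0.0011]), array([-0.0003,  0.0012, -0.0016]))
```

Close on the upright.

>>> arm_command:
  targets:
    - [[0,0,0],[0,0,0],255]
    - [[0,0,0],[0,0,0],255]
    - [[0,0,0],[0,0,0],255]
    - [[0,0,0],[0,0,0],255]
    - [[0,0,0],[0,0,0],255]
    - [[0,0,0],[0,0,0],255]
    - [[0,0,0],[0,0,0],255]
    - [[0,0,0],[0,0,0],255]

```text
t: 5.95
eef_pos: [569.5, 216.7, 33.9]
tcp_rot: [3.142, 0.0, 1.016]
ft_force: [0.1, 0.6, 0.1]
opening: 0.383
```

Run:
```python
from h import *
s=env.state();print(s["t"],s["eef_pos"],s["tcp_rot"],s["opening"],s["opening"]*95,s["ft_force"])
n="side"
p,d=read_camera(n); np.save(f"pics/{n}8.npy",d); cv2.imwrite(f"pics/{n}8.png",p)
cv2.imwrite("pics/c8.png",cv2.resize(p[200:300,230:330],None,fx=6,fy=6,interpolation=cv2.INTER_CUBIC))
```

```text
5.95 [569.52528488 216.67870527  33.90246998] [3.14155569e+00 8.40563887e-05 1.01578374e+00] 0.3828603707801147 36.3717352241109 [0.13893539 0.64167332 0.11264556]
```

View pics/c8.png

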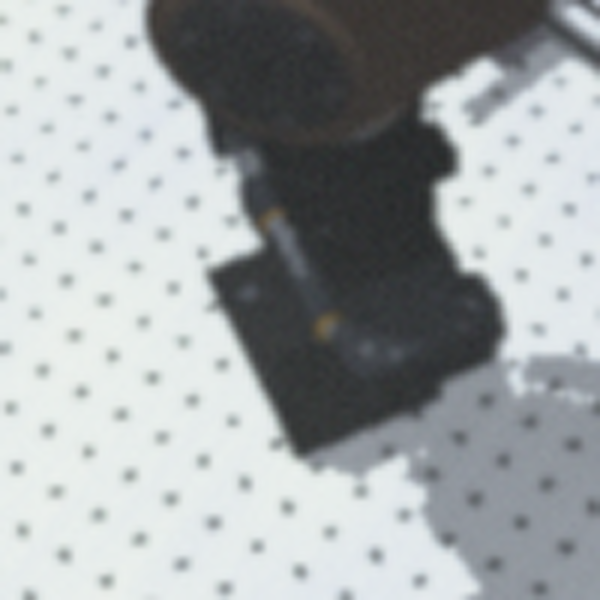

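>>> arm_command:
  targets:
    - [[0,0,0],[0,0,0],255]
    - [[0,0,0],[0,0,0],255]
    - [[0,0,0],[0,0,0],255]
    - [[0,0,0],[0,0,0],255]
    - [[0,0,0],[0,0,0],255]
    - [[0,0,0],[0,0,0],255]

```text
t: 6.6
eef_pos: [569.7, 216.7, 33.9]
tcp_rot: [3.141, -0.0, 1.016]
ft_force: [0.9, -1.4, -0.8]
opening: 0.126
```

Run:
```python
from h import *
s=env.state();print(s["t"],s["eef_pos"],s["tcp_rot"],s["opening"],s["opening"]*95,s["ft_force"])
```

```text
6.6 [569.66101418 216.66256151  33.92540401] [ 3.14132677e+00 -8.19109960e-05  1.01581311e+00] 0.12577576450188477 11.948697627679053 [ 0.91021536 -1.37746462 -0.77720338]
```

Run:
```python
from h import *
print(rel(uv2w(-46,100,54),YF)); print(rel(uv2w(-46,66,54),YF))
```

```text
(array([ 0.0003, -0.    , -0.2995]), array([-0.156 ,  0.0392, -0.0201]))
(array([ 0.0003, -0.    , -0.2995]), array([-0.1885,  0.0492, -0.0201]))
```

>>> arm_command:
  targets:
    - [[0,0,0],[0,0,-0.01],255]
    - [[0,0,-0.06],[-0.02,0.005,-0.02],255]
    - [[0,0,-0.13],[-0.05,0.013,-0.02],255]
    - [[0,0,-0.2],[-0.09,0.023,-0.02],255]
    - [[0,0,-0.27],[-0.125,0.032,-0.02],255]
    - [[0,0,-0.3],[-0.16,0.041,-0.02],255]
    - [[0,0,-0.3],[-0.18,0.047,-0.02],255]
    - [[0,0,-0.3],[-0.188,0.049,-0.02],255]

```text
t: 7.4
eef_pos: [511.2, 29.6, 54.2]
tcp_rot: [-3.141, 0.0, 1.314]
ft_force: [0.1, 1.0, -5.0]
opening: 0.127
```

Run:
```python
from h import *
s=env.state();print(s["t"],s["eef_pos"],s["tcp_rot"],s["opening"]*95,s["ft_force"],w2uv(s["eef_pos"]))
print(rel(uv2w(-46,66,54),YF))
for n in("top","side"):
    p,d=read_camera(n); np.save(f"pics/{n}9.npy",d); cv2.imwrite(f"pics/{n}9.png",p)
a=cv2.imread("pics/side9.png"); b=cv2.imread("pics/top9.png")
c=np.hstack([cv2.resize(a[150:270,270:390],(400,400),interpolation=cv2.INTER_CUBIC),cv2.resize(b[170:290,270:390],(400,400),interpolation=cv2.INTER_CUBIC)])
cv2.imwrite("pics/c9.png",c)
```

```text
7.4 [511.24410661  29.55349743  54.19574669] [-3.14057061e+00  3.24163680e-04  1.31390855e+00] 12.048491351612135 [ 0.08541725  1.01997777 -4.97160565] [-46.66423874  64.86581694  54.19574669]
(array([-0.001 ,  0.0003, -0.0014]), array([0.0011, 0.0007, 0.0002]))
```

View pics/c9.png

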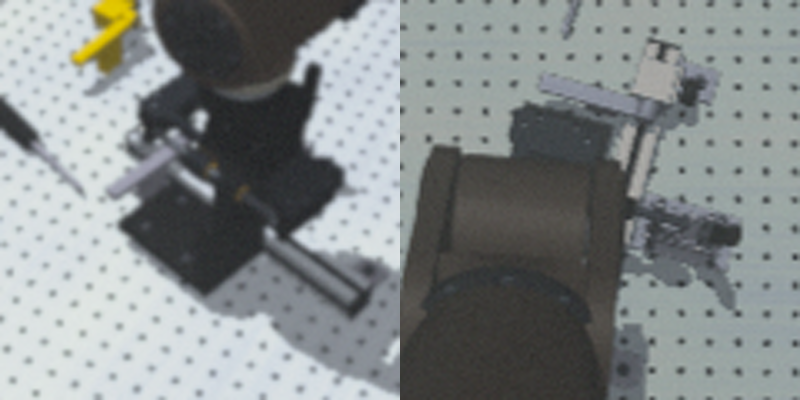

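>>> arm_command:
  targets:
    - [[0,0,-0.0014],[0.001,0.001,0.012],255]
    - [[0,0,-0.0014],[0.001,0.001,0.019],255]
    - [[0,0,-0.0014],[0.001,0.001,0.02],255]
    - [[0,0,-0.0014],[0.001,0.001,0.02],255]

```text
t: 7.9
eef_pos: [513.4, 32.7, 33.3]
tcp_rot: [-3.141, 0.0, 1.318]
ft_force: [-0.3, 0.8, -3.1]
opening: 0.124
```

```bash
cat > st.py <<'E'
from h import *
s=env.state();f=s["ft_force"];print("t",s["t"],"uvz",w2uv(s["eef_pos"]).round(2),"rot",s["tcp_rot"].round(4),"dyaw",round(s["tcp_rot"][2]-YF,4),"op",(s["opening"]*95).round(1),"F uvz",(f[:2]@FX).round(2),(f[:2]@FY).round(2),f[2].round(2),"M",s["moment"].round(2))
E
python3 st.py
```

```text
Traceback (most recent call last):
  File "st.py", line 2, in <module>
    s=env.state();f=s["ft_force"];print("t",s["t"],"uvz",w2uv(s["eef_pos"]).round(2),"rot",s["tcp_rot"].round(4),"dyaw",round(s["tcp_rot"][2]-YF,4),"op",(s["opening"]*95).round(1),"F uvz",(f[:2]@FX).round(2),(f[:2]@FY).round(2),f[2].round(2),"M",s["moment"].round(2))
                                                                                                                                                         ^^^^^^^^^^^^^^^^^^^^^^^
AttributeError: 'float' object has no attribute 'round'
```

```bash
sed -i 's/(s\["opening"\]\*95).round(1)/round(s["opening"]*95,1)/' st.py; python3 st.py
```

```text
t 7.9 uvz [-45.39  68.47  33.33] rot [-3.1412e+00  1.0000e-04  1.3185e+00] dyaw 0.0032 op 11.7 F uvz -0.53 0.73 -3.14 M [ 0.08 -0.05  0.06]
```

>>> arm_command:
  targets:
    - [[0,0,0.002],[-0.003,0,0],255]
    - [[0,0,0.002],[-0.006,0,0],255]
    - [[0,0,0.002],[-0.006,0,0],255]

```text
t: 8.2
eef_pos: [511.6, 25.8, 33.6]
tcp_rot: [-3.141, 0.0, 1.315]
ft_force: [-0.0, 0.5, -4.5]
opening: 0.125
```

```bash
python3 st.py
```

```text
t 8.2 uvz [-45.4   61.28  33.61] rot [-3.141e+00  3.000e-04  1.315e+00] dyaw -0.0003 op 11.9 F uvz -0.18 0.51 -4.52 M [0.02 0.12 0.02]
```

>>> arm_command:
  targets:
    - [[0,0,0],[-0.001,0,0.001],255]
    - [[0,0,0],[-0.002,0,0.0015],255]
    - [[0,0,0],[-0.002,0,0.0015],255]

```text
t: 8.5
eef_pos: [511.9, 24.4, 33.3]
tcp_rot: [3.14, -0.001, 1.315]
ft_force: [-0.8, 5.1, 7.4]
opening: 0.121
```

```bash
python3 st.py
```

```text
t 8.5 uvz [-44.72  60.04  33.3 ] rot [ 3.1398e+00 -7.0000e-04  1.3150e+00] dyaw -0.0003 op 11.5 F uvz -2.01 4.73 7.41 M [ 0.82  0.2  -0.03]
```

>>> arm_command:
  targets:
    - [[0,0,0],[-0.001,0,-0.0007],255]
    - [[0,0,0],[-0.002,0,-0.0007],255]
    - [[0,0,0],[-0.002,0,-0.0007],255]

```text
t: 8.8
eef_pos: [510.9, 22.0, 33.3]
tcp_rot: [3.141, 0.0, 1.315]
ft_force: [-1.4, 1.9, 2.7]
opening: 0.125
```

```bash
python3 st.py
```

```text
t 8.8 uvz [-45.05  57.5   33.29] rot [3.1412 0.     1.3151] dyaw -0.0002 op 11.9 F uvz -1.81 1.45 2.7 M [0.16 0.13 0.06]
```

>>> arm_command:
  targets:
    - [[0,0,0],[-0.001,0,0],255]
    - [[0,0,0],[-0.002,0,0],255]
    - [[0,0,0],[-0.002,0,0],255]

```text
t: 9.1
eef_pos: [510.8, 20.7, 33.4]
tcp_rot: [3.141, -0.001, 1.315]
ft_force: [1.4, 8.2, 3.6]
opening: 0.128
```

```bash
python3 st.py
```

```text
t 9.1 uvz [-44.88  56.19  33.41] rot [ 3.1405e+00 -1.0000e-03  1.3146e+00] dyaw -0.0007 op 12.2 F uvz -0.69 8.34 3.6 M [ 1.73 -0.23  0.  ]
```

>>> arm_command:
  targets:
    - [[0,0,0],[0.0003,0.002,0],255]
    - [[0,0,0],[0.0003,0.004,0],255]
    - [[0,0,0],[0.0003,0.005,0],255]
    - [[0,0,0],[0.0003,0.005,0],255]

```text
t: 9.5
eef_pos: [513.5, 20.2, 33.3]
tcp_rot: [-3.138, -0.0, 1.315]
ft_force: [-8.2, 10.8, 11.9]
opening: 0.127
```

```bash
python3 st.py
```

```text
t 9.5 uvz [-42.14  56.37  33.29] rot [-3.1381e+00 -2.0000e-04  1.3149e+00] dyaw -0.0004 op 12.1 F uvz -10.62 8.35 11.91 M [1.79 1.16 0.02]
```

>>> arm_command:
  targets:
    - [[0,0,0],[0.0005,0,-0.001],255]
    - [[0,0,0],[0.0005,0.001,-0.001],255]
    - [[0,0,0],[0.0005,0.001,-0.001],255]

```text
t: 9.8
eef_pos: [516.2, 19.4, 33.7]
tcp_rot: [-3.141, 0.0, 1.315]
ft_force: [-0.3, 2.5, -4.5]
opening: 0.121
```

```bash
python3 st.py
python3 - <<'E'
from h import *
for n in("top","side"):
    p,d=read_camera(n); np.save(f"pics/{n}10.npy",d); cv2.imwrite(f"pics/{n}10.png",p)
a=cv2.imread("pics/side10.png"); b=cv2.imread("pics/top10.png")
c=np.hstack([cv2.resize(a[170:250,280:360],(400,400),interpolation=cv2.INTER_CUBIC),cv2.resize(b[175:235,300:360],(400,400),interpolation=cv2.INTER_CUBIC)])
cv2.imwrite("pics/c10.png",c)
E
```

```text
t 9.8 uvz [-39.35  56.33  33.74] rot [-3.1408e+00  1.0000e-04  1.3149e+00] dyaw -0.0004 op 11.5 F uvz -0.93 2.35 -4.48 M [0.66 0.16 0.03]
```

View pics/c10.png

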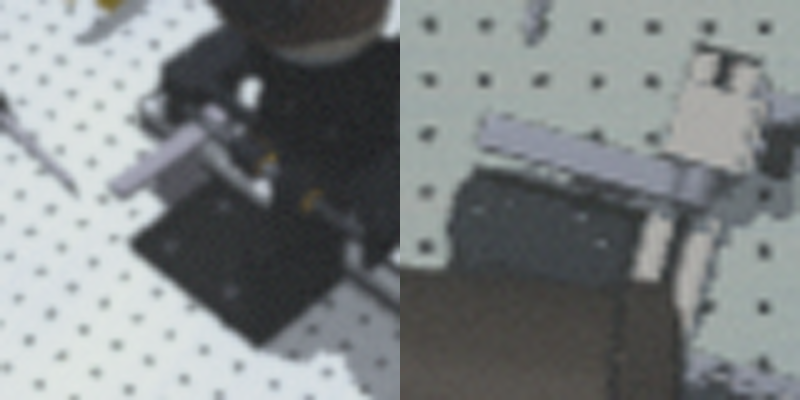

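>>> arm_command:
  targets:
    - [[0,0,0],[0,0.001,0],255]
    - [[0,0,0],[0,0.002,0],255]
    - [[0,0,0],[0,0.002,0],255]

```text
t: 10.2
eef_pos: [518.5, 18.8, 34.0]
tcp_rot: [3.141, 0.0, 1.315]
ft_force: [0.2, 1.4, -6.1]
opening: 0.12
```

```bash
python3 st.py
```

```text
t 10.2 uvz [-36.93  56.31  34.04] rot [3.1413e+00 1.0000e-04 1.3150e+00] dyaw -0.0003 op 11.4 F uvz -0.16 1.43 -6.12 M [0.42 0.05 0.01]
```

>>> arm_command:
  targets:
    - [[0,0,0],[0,0.001,0.0003],255]
    - [[0,0,0],[0,0.0015,0.0003],255]
    - [[0,0,0],[0,0.0015,0.0003],255]

```text
t: 10.5
eef_pos: [518.8, 18.8, 33.7]
tcp_rot: [-3.14, 0.0, 1.315]
ft_force: [-5.0, 4.1, -2.1]
opening: 0.123
```

```bash
python3 st.py
```

```text
t 10.5 uvz [-36.64  56.34  33.75] rot [-3.1396e+00  3.0000e-04  1.3152e+00] dyaw -0.0001 op 11.7 F uvz -5.91 2.74 -2.05 M [ 0.76  0.79 -0.03]
```

>>> arm_command:
  targets:
    - [[0,0,0],[0,0.0005,0.0005],255]
    - [[0,0,0],[-0.0003,0.001,0.001],255]
    - [[0,0,0],[-0.0003,0.001,0.001],255]

```text
t: 10.8
eef_pos: [518.6, 18.9, 33.3]
tcp_rot: [-3.138, 0.0, 1.315]
ft_force: [-11.3, 10.0, 11.1]
opening: 0.122
```

```bash
python3 st.py
```

```text
t 10.8 uvz [-36.89  56.37  33.34] rot [-3.1378e+00  1.0000e-04  1.3153e+00] dyaw -0.0 op 11.6 F uvz -13.41 6.82 11.07 M [ 1.54  1.79 -0.05]
```

>>> arm_command:
  targets:
    - [[0,0,0],[0,0,-0.0005],120]
    - [[0,0,0],[0,0,-0.0005],120]
    - [[0,0,0],[0,0,-0.0005],120]
    - [[0,0,0],[0,0,-0.0005],120]
    - [[0,0,0],[0,0,-0.0005],120]
    - [[0,0,0],[0,0,-0.0005],120]

```text
t: 11.4
eef_pos: [520.7, 17.9, 33.3]
tcp_rot: [3.141, 0.0, 1.315]
ft_force: [-0.4, 0.3, 0.5]
opening: 0.517
```

```bash
python3 st.py
```

```text
t 11.4 uvz [-34.57  56.    33.32] rot [3.1414e+00 1.0000e-04 1.3151e+00] dyaw -0.0002 op 49.2 F uvz -0.47 0.19 0.48 M [ 0.01 -0.05  0.03]
```

>>> arm_command:
  targets:
    - [[0,0,0],[-0.004,0.005,0],120]
    - [[0,0,0],[-0.004,0.01,0],120]
    - [[0,0,0],[-0.004,0.012,0],120]
    - [[0,0,0],[-0.004,0.012,0],120]

```text
t: 11.8
eef_pos: [531.6, 11.0, 33.2]
tcp_rot: [3.141, 0.0, 1.315]
ft_force: [0.5, -0.7, -0.9]
opening: 0.53
```

```bash
python3 st.py
```

```text
t 11.8 uvz [-22.3   52.01  33.25] rot [3.1414e+00 1.0000e-04 1.3150e+00] dyaw -0.0003 op 50.3 F uvz 0.67 -0.56 -0.92 M [-0.03 -0.09 -0.03]
```

>>> arm_command:
  targets:
    - [[0,0,0],[0,0.002,0],120]
    - [[0,0,0],[0,0.004,0],120]
    - [[0,0,0],[0,0.005,0],120]
    - [[0,0,0],[0,0.005,0],120]

```text
t: 12.2
eef_pos: [536.0, 9.9, 33.3]
tcp_rot: [-3.141, 0.0, 1.315]
ft_force: [-0.7, -0.8, 0.6]
opening: 0.529
```

```bash
python3 st.py
```

```text
t 12.2 uvz [-17.71  52.1   33.28] rot [-3.1415e+00  1.0000e-04  1.3152e+00] dyaw -0.0001 op 50.2 F uvz -0.5 -0.92 0.56 M [ 0.   -0.05  0.04]
```

>>> arm_command:
  targets:
    - [[0,0,0],[0,0.001,0],120]
    - [[0,0,0],[0,0.002,0],120]
    - [[0,0,0],[0,0.003,0],120]
    - [[0,0,0],[0,0.003,0],120]

```text
t: 12.6
eef_pos: [535.9, 9.9, 33.1]
tcp_rot: [-3.135, 0.001, 1.315]
ft_force: [-12.5, 3.4, 9.5]
opening: 0.53
```

```bash
python3 st.py
```

```text
t 12.6 uvz [-17.86  52.06  33.07] rot [-3.1351e+00  7.0000e-04  1.3152e+00] dyaw -0.0001 op 50.3 F uvz -12.96 0.1 9.46 M [ 0.78  2.17 -0.05]
```

>>> arm_command:
  targets:
    - [[0,0,0],[0,-0.006,0],120]
    - [[0,0,0],[0,-0.014,0],120]
    - [[0,0,0],[0,-0.014,-0.045],120]
    - [[0,0,0],[0,-0.014,-0.095],120]
    - [[0,0,0],[0,-0.014,-0.145],120]
    - [[0,0,0],[0.03,-0.014,-0.165],120]
    - [[0,0,0],[0.07,-0.014,-0.165],120]

```text
t: 13.3
eef_pos: [544.4, 80.2, 202.1]
tcp_rot: [3.135, -0.002, 1.313]
ft_force: [0.2, -0.2, -1.4]
opening: 0.531
```

```bash
python3 st.py
python3 - <<'E'
from h import *
for n in("top","side"):
    p,d=read_camera(n); np.save(f"pics/{n}11.npy",d); cv2.imwrite(f"pics/{n}11.png",p)
    W=cloud(n,d); X,Y,Z=W[...,0],W[...,1],W[...,2]
    if 1:
        U=(X-O[0])*FX[0]+(Y-O[1])*FX[1]; V=(X-O[0])*FY[0]+(Y-O[1])*FY[1]
        blk=(p.max(2)<90)
        for z0,z1 in ((100,120),(120,140),(140,152),(152,170)):
            r=(Z>z0)&(Z<z1)&(abs(U+5)<25)&(V<-55)&(V>-130)
            if r.sum(): print(n,z0,r.sum(),np.percentile(U[r],[0,50,100]).round(1),np.percentile(V[r],[0,50,100]).round(1))
a=cv2.imread("pics/side11.png"); b=cv2.imread("pics/top11.png")
c=np.hstack([cv2.resize(a[160:260,290:390],(400,400),interpolation=cv2.INTER_CUBIC),cv2.resize(b[175:275,300:400],(400,400),interpolation=cv2.INTER_CUBIC)])
cv2.imwrite("pics/c11.png",c)
E
```

```text
t 13.3 uvz [-27.35 122.29 202.13] rot [ 3.1347e+00 -1.7000e-03  1.3127e+00] dyaw -0.0026 op 50.4 F uvz 0.23 -0.16 -1.38 M [-0.08 -0.09 -0.03]
top 100 11 [-11.8  -5.6   3.4] [-86.2 -79.1 -77. ]
top 120 16 [-11.9  -4.7   3.4] [-87.4 -81.4 -55.5]
top 140 6 [-12.1  -6.9   0.1] [-88.1 -83.9 -82.8]
top 152 28 [-12.   -4.3   3.5] [-95.7 -89.7 -84.3]
side 100 25 [-13.5  -8.4  -0.9] [-85.1 -76.2 -72.1]
side 120 24 [-14.   -8.2   1.3] [-87.2 -78.2 -74.8]
side 140 19 [-14.5  -8.4   4.2] [-89.3 -80.6 -76.4]
side 152 18 [-14.3  -7.8   0.3] [-92.8 -83.8 -78. ]
```

View pics/c11.png

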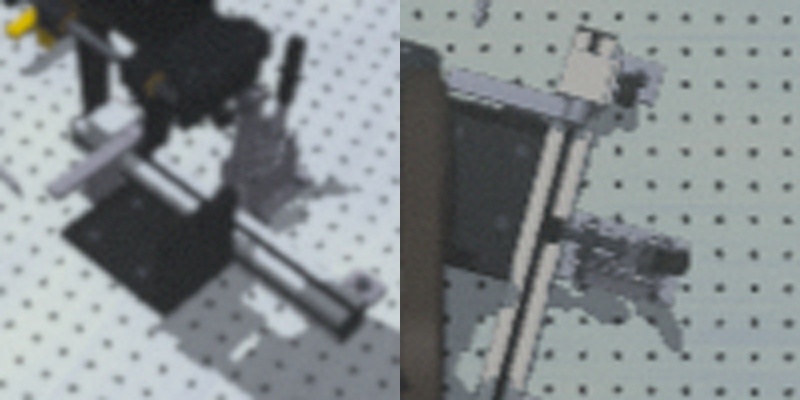

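Run:
```python
from h import *
print(rel(uv2w(-6,-87,200),YF))
```

```text
(array([ 0.0026, -0.0012,  0.0023]), array([-0.2122,  0.0223, -0.0011]))
```

>>> arm_command:
  targets:
    - [[0,0,0],[-0.045,0.005,0],120]
    - [[0,0,0],[-0.09,0.012,0],120]
    - [[0,0,0],[-0.135,0.02,0],120]
    - [[0,0,0],[-0.175,0.022,0],120]
    - [[0,0,0],[-0.205,0.022,0],120]
    - [[0,0,0],[-0.211,0.022,0],120]
    - [[0,0,0],[-0.211,0.022,0],120]

```text
t: 14.1
eef_pos: [510.5, -130.1, 198.1]
tcp_rot: [-3.141, 0.0, 1.313]
ft_force: [-0.2, 1.2, 0.8]
opening: 0.53
```

```bash
python3 st.py
python3 - <<'E'
from h import *
print(rel(uv2w(-6,-87,112),YF))
E
```

```text
t 14.1 uvz [ -7.02 -89.74 198.1 ] rot [-3.1414  0.      1.3132] dyaw -0.0021 op 50.4 F uvz -0.49 1.13 0.84 M [-0.03 -0.11 -0.02]
(array([-0.0002,  0.    , -0.0021]), array([0.0027, 0.001 , 0.0861]))
```

>>> arm_command:
  targets:
    - [[0,0,-0.002],[0.002,0.001,0.04],120]
    - [[0,0,-0.002],[0.002,0.001,0.075],120]
    - [[0,0,-0.002],[0.002,0.001,0.086],120]
    - [[0,0,-0.002],[0.002,0.001,0.086],255]
    - [[0,0,-0.002],[0.002,0.001,0.086],255]
    - [[0,0,-0.002],[0.002,0.001,0.086],255]
    - [[0,0,-0.002],[0.002,0.001,0.086],255]
    - [[0,0,-0.002],[0.002,0.001,0.086],255]

```text
t: 14.9
eef_pos: [513.5, -128.0, 113.3]
tcp_rot: [3.138, 0.0, 1.317]
ft_force: [18.4, -2.3, -6.6]
opening: 0.167
```

```bash
python3 st.py
python3 - <<'E'
from h import *
s=env.state()
for n in("side",):
    p,d=read_camera(n); np.save(f"pics/{n}12.npy",d); cv2.imwrite(f"pics/{n}12.png",p)
    c=cv2.resize(p[130:230,300:400],None,fx=6,fy=6,interpolation=cv2.INTER_CUBIC)
    for k in (0,19):
        q=(proj(n,s["eef_pos"]+[0,0,k])[0]-[300,130]+.5)*6
        cv2.drawMarker(c,tuple(map(int,q)),(0,0,255) if k==0 else (0,255,0),0,10,1)
    cv2.imwrite("pics/c12.png",c)
E
```

```text
t 14.9 uvz [ -4.63 -86.95 113.32] rot [3.1383e+00 3.0000e-04 1.3171e+00] dyaw 0.0018 op 15.9 F uvz 18.42 2.4 -6.56 M [-0.48 -3.18  0.02]
```

View pics/c12.png

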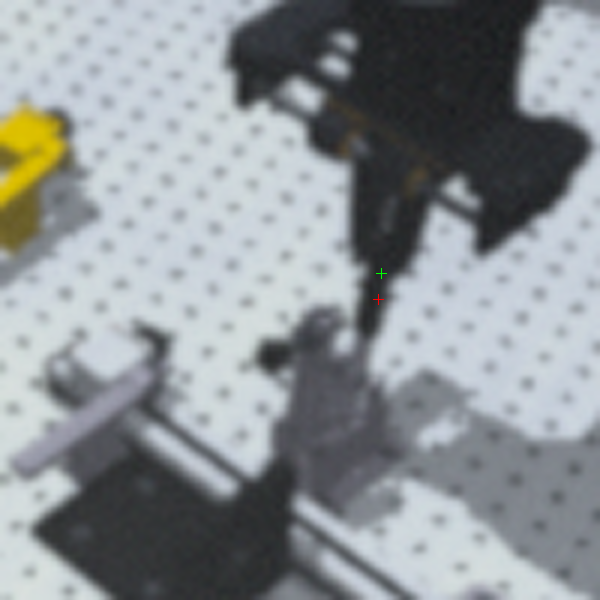

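>>> arm_command:
  targets:
    - [[0,0,0],[0,0.002,0],255]
    - [[0,0,0],[-0.005,0.002,0.001],255]
    - [[0,0,0],[-0.01,0.002,0.002],255]
    - [[0,0,0],[-0.018,0.002,0.0046],255]
    - [[0,0,0],[-0.025,0.002,0.008],255]
    - [[0,0,0],[-0.032,0.002,0.012],255]

```text
t: 15.55
eef_pos: [505.6, -159.3, 101.2]
tcp_rot: [-3.141, 0.0, 1.317]
ft_force: [-6.1, -0.1, 10.5]
opening: 0.165
```

```bash
python3 st.py
```

```text
t 15.55 uvz [  -4.38 -119.3   101.21] rot [-3.1407e+00  3.0000e-04  1.3172e+00] dyaw 0.0019 op 15.7 F uvz -5.87 -1.61 10.46 M [0.2  0.94 0.01]
```

>>> arm_command:
  targets:
    - [[0,0,0],[-0.0064,-0.0005,0.0046],255]
    - [[0,0,0],[-0.0125,-0.0005,0.01],255]
    - [[0,0,0],[-0.018,-0.0005,0.0155],255]
    - [[0,0,0],[-0.0228,-0.0005,0.022],255]
    - [[0,0,0],[-0.027,-0.0005,0.029],255]

```text
t: 16.05
eef_pos: [498.6, -185.9, 71.9]
tcp_rot: [-3.141, 0.001, 1.317]
ft_force: [-4.9, -3.1, 6.6]
opening: 0.167
```

```bash
python3 st.py
python3 - <<'E'
from h import *
for n in("side",):
    p,d=read_camera(n); c=cv2.resize(p[130:250,290:410],None,fx=5,fy=5,interpolation=cv2.INTER_CUBIC)
    cv2.imwrite("pics/c13.png",c)
E
```

```text
t 16.05 uvz [  -4.4  -146.81   71.91] rot [-3.1414e+00  9.0000e-04  1.3170e+00] dyaw 0.0017 op 15.8 F uvz -3.99 -4.22 6.57 M [-0.45  0.67  0.03]
```

View pics/c13.png

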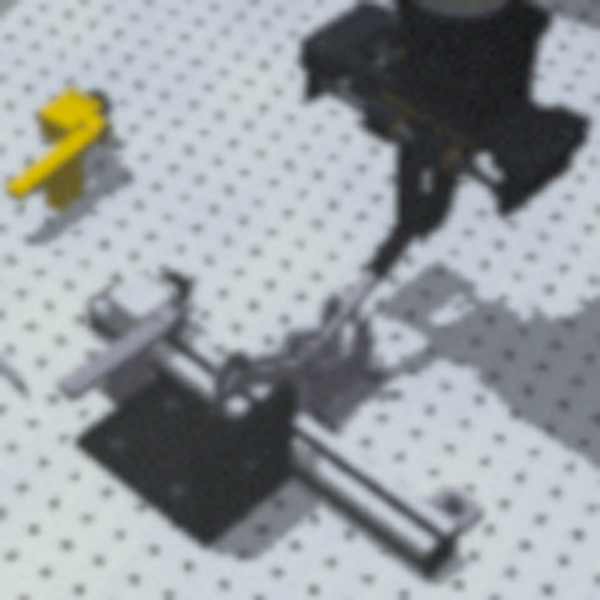

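>>> arm_command:
  targets:
    - [[0,0,0],[-0.0035,0,0.007],255]
    - [[0,0,0],[-0.006,0,0.0145],255]
    - [[0,0,0],[-0.008,0,0.022],255]
    - [[0,0,0],[-0.009,0,0.03],255]
    - [[0,0,0],[-0.0097,0,0.0345],255]

```text
t: 16.6
eef_pos: [496.2, -195.1, 36.8]
tcp_rot: [-3.141, 0.001, 1.317]
ft_force: [-4.3, -3.0, 5.2]
opening: 0.169
```

```bash
python3 st.py
```

```text
t 16.6 uvz [  -4.45 -156.35   36.79] rot [-3.1409e+00  5.0000e-04  1.3168e+00] dyaw 0.0015 op 16.1 F uvz -3.35 -4.0 5.18 M [-0.42  0.55 -0.09]
```

>>> arm_command:
  targets:
    - [[0,0,0],[0,0,0.004],255]
    - [[0,0,0],[0,0,0.0075],255]
    - [[0,0,0],[0,0,0.01],255]
    - [[0,0,0],[0,0,0.01],255]

```text
t: 17.0
eef_pos: [496.2, -195.1, 26.9]
tcp_rot: [-3.141, 0.001, 1.317]
ft_force: [-4.2, -5.3, 1.4]
opening: 0.169
```

```bash
python3 st.py
python3 - <<'E'
from h import *
for n in("side","top"):
    p,d=read_camera(n); np.save(f"pics/{n}14.npy",d); cv2.imwrite(f"pics/{n}14.png",p)
a=cv2.imread("pics/side14.png"); b=cv2.imread("pics/top14.png")
c=np.hstack([cv2.resize(a[160:260,290:390],(400,400),interpolation=cv2.INTER_CUBIC),cv2.resize(b[175:275,300:400],(400,400),interpolation=cv2.INTER_CUBIC)])
cv2.imwrite("pics/c14.png",c)
E
```

```text
t 17.0 uvz [  -4.45 -156.3    26.94] rot [-3.1408e+00  6.0000e-04  1.3170e+00] dyaw 0.0017 op 16.0 F uvz -2.75 -6.21 1.43 M [-0.75  0.6  -0.03]
```

View pics/c14.png

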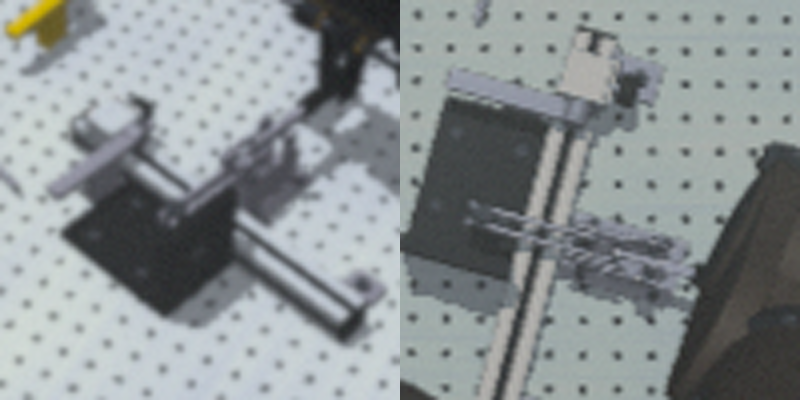

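>>> arm_command:
  targets:
    - [[0,0,0],[0,0,0.002],255]
    - [[0,0,0],[0,0,0.004],255]
    - [[0,0,0],[0,0,0.004],255]

```text
t: 17.4
eef_pos: [496.2, -195.0, 23.0]
tcp_rot: [-3.141, 0.0, 1.317]
ft_force: [-3.2, -4.3, 0.6]
opening: 0.164
```

```bash
python3 st.py
```

```text
t 17.4 uvz [  -4.46 -156.16   23.  ] rot [-3.1409e+00  4.0000e-04  1.3169e+00] dyaw 0.0016 op 15.6 F uvz -1.99 -4.94 0.58 M [-0.5   0.41 -0.04]
```

>>> arm_command:
  targets:
    - [[0,0,0],[0,0,0.002],255]
    - [[0,0,0],[0,0,0.004],255]
    - [[0,0,0],[0,0,0.004],255]

```text
t: 17.7
eef_pos: [496.4, -194.9, 19.9]
tcp_rot: [-3.141, 0.001, 1.317]
ft_force: [-6.9, -2.1, 16.1]
opening: 0.162
```

```bash
python3 st.py
python3 - <<'E'
from h import *
for n in("side","top"):
    p,d=read_camera(n); np.save(f"pics/{n}15.npy",d); cv2.imwrite(f"pics/{n}15.png",p)
a=cv2.imread("pics/side15.png"); 
cv2.imwrite("pics/c15.png",cv2.resize(a[150:230,310:400],None,fx=7,fy=7,interpolation=cv2.INTER_CUBIC))
E
```

```text
t 17.7 uvz [  -4.35 -156.02   19.94] rot [-3.1415e+00  5.0000e-04  1.3173e+00] dyaw 0.002 op 15.4 F uvz -6.1 -3.8 16.07 M [-0.31  1.08 -0.04]
```

View pics/c15.png

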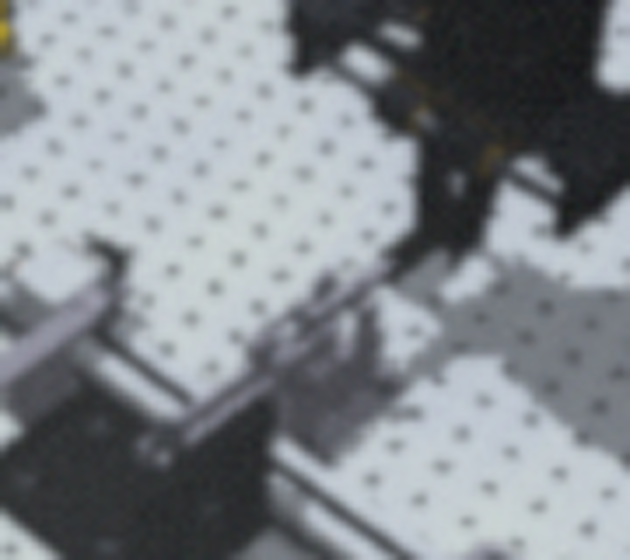

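>>> arm_command:
  targets:
    - [[0,0,0],[0,0,0.001],255]
    - [[0,0,0],[0,0,0.001],255]
    - [[0,0,0],[0,0,0],110]
    - [[0,0,0],[0,0,0],110]
    - [[0,0,0],[0,0,0],110]
    - [[0,0,0],[0,0,0],110]
    - [[0,0,0],[0,0,0],110]

```text
t: 18.5
eef_pos: [496.7, -194.5, 18.6]
tcp_rot: [-3.141, -0.0, 1.317]
ft_force: [1.1, -0.2, 0.1]
opening: 0.522
```

```bash
python3 st.py
```

```text
t 18.5 uvz [  -4.13 -155.56   18.62] rot [-3.1413 -0.      1.3172] dyaw 0.0019 op 49.6 F uvz 1.09 0.08 0.12 M [ 0.02 -0.09 -0.05]
```

>>> arm_command:
  targets:
    - [[0,0,0],[0,0,-0.02],110]
    - [[0,0,0],[0,0,-0.06],110]
    - [[0,0,0],[0,0,-0.1],110]
    - [[0,0,0],[0,0,-0.14],110]
    - [[0,0,0],[-0.03,0,-0.16],110]
    - [[0,0,0],[-0.06,0,-0.16],110]

```text
t: 19.1
eef_pos: [482.7, -253.4, 182.1]
tcp_rot: [3.136, 0.002, 1.319]
ft_force: [1.2, 0.3, -0.9]
opening: 0.567
```

```bash
python3 st.py
python3 - <<'E'
from h import *
for n in("side","top"):
    p,d=read_camera(n); np.save(f"pics/{n}16.npy",d); cv2.imwrite(f"pics/{n}16.png",p)
    W=cloud(n,d); X,Y,Z=W[...,0],W[...,1],W[...,2]
    U=(X-O[0])*FX[0]+(Y-O[1])*FX[1]; V=(X-O[0])*FY[0]+(Y-O[1])*FY[1]
    for v0 in range(-180,80,15):
        r=(V>v0)&(V<v0+15)&(abs(U+5)<14)&(Z>20)&(Z<170)
        if r.sum(): print(n,v0,r.sum(),np.percentile(Z[r],[0,50,90,100]).round(1))
a=cv2.imread("pics/side16.png"); b=cv2.imread("pics/top16.png")
c=np.hstack([cv2.resize(a[160:260,290:390],(400,400),interpolation=cv2.INTER_CUBIC),cv2.resize(b[175:275,300:400],(400,400),interpolation=cv2.INTER_CUBIC)])
cv2.imwrite("pics/c16.png",c)
E
```

```text
t 19.1 uvz [  -2.76 -216.14  182.06] rot [3.1365e+00 1.9000e-03 1.3190e+00] dyaw 0.0037 op 53.9 F uvz 1.04 0.57 -0.92 M [-0.05 -0.13 -0.01]
side -180 3 [66.2 67.4 68.3 68.6]
side -165 15 [59.9 67.4 69.4 71.4]
side -150 17 [57.3 67.7 69.4 70.1]
side -135 17 [61.9 68.  70.9 71.4]
side -120 19 [59.1 68.7 71.3 72.6]
side -105 15 [60.2 67.7 70.7 72. ]
side -90 22 [22.  67.  71.4 73.9]
side -75 27 [33.8 66.4 70.6 71.1]
side -60 26 [40.4 67.5 72.4 73.8]
side -45 24 [45.9 66.3 71.  73. ]
side -30 51 [23.8 64.1 70.2 72.6]
side -15 18 [45.1 55.5 59.2 59.3]
side 0 19 [30.1 56.6 58.7 59.7]
side 15 15 [44.  56.3 57.5 59.6]
side 30 10 [56.5 59.3 64.6 65.3]
side 45 33 [43.2 59.4 68.8 69.6]
top -180 17 [63.7 68.1 72.3 74.6]
top -165 30 [62.  67.1 71.8 74.4]
top -150 33 [65.6 69.  71.9 75.4]
top -135 30 [65.2 69.2 72.7 74.4]
top -120 29 [64.5 68.2 70.7 72.2]
top -105 20 [42.7 69.9 73.9 75.8]
top -90 41 [31.1 69.  72.9 76.3]
top -75 27 [25.  67.2 75.3 76.5]
top -60 33 [21.8 68.3 73.4 74.9]
top -45 47 [29.6 60.  72.5 75.3]
top -30 45 [27.4 67.  71.1 75.5]
top -15 51 [24.4 31.7 57.  62.3]
top 0 46 [25.2 32.5 58.4 61.7]
top 15 15 [53.3 58.3 62.4 63.3]
top 30 28 [22.3 65.5 70.3 72.1]
top 45 20 [22.4 63.4 68.8 72.5]
top 60 1 [20.9 20.9 20.9 20.9]
```

View pics/c16.png

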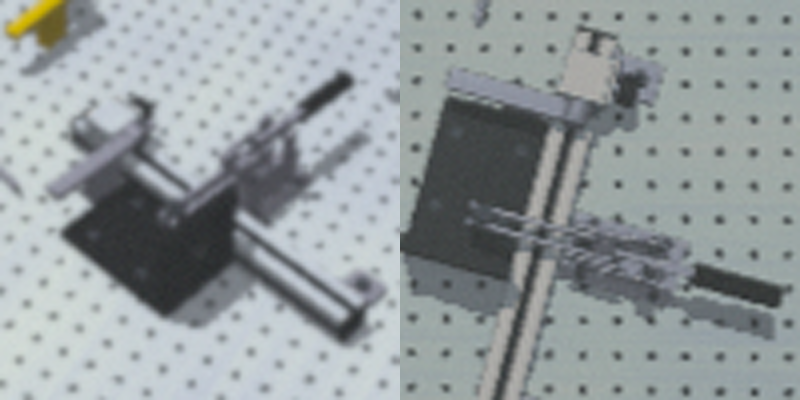

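Run:
```python
from h import *
print(rel(uv2w(85,86,182),YF))
```

```text
(array([ 0.0015,  0.001 , -0.0002]), array([ 0.3041,  0.0887, -0.0028]))
```

>>> arm_command:
  targets:
    - [[0,0,0.003],[0.04,0.012,0],120]
    - [[0,0,0.003],[0.087,0.026,0],120]
    - [[0,0,0.003],[0.134,0.04,0],120]
    - [[0,0,0.003],[0.181,0.054,0],120]
    - [[0,0,0.003],[0.228,0.067,0],120]
    - [[0,0,0.003],[0.27,0.079,0],120]
    - [[0,0,0.003],[0.298,0.087,0],120]
    - [[0,0,0.003],[0.304,0.089,0],120]

```text
t: 20.0
eef_pos: [644.6, 22.9, 177.8]
tcp_rot: [-3.14, -0.0, 1.317]
ft_force: [-1.1, -0.3, -0.6]
opening: 0.53
```

```bash
python3 st.py
python3 - <<'E'
from h import *
print(rel(uv2w(85,86,60),YF))
for n in ("side",):
    d=np.load(f"pics/{n}16.npy");W=cloud(n,d); X,Y,Z=W[...,0],W[...,1],W[...,2]
for n in ("side","top"):
    d=np.load(f"pics/{n}16.npy");W=cloud(n,d); X,Y,Z=W[...,0],W[...,1],W[...,2]
    U=(X-O[0])*FX[0]+(Y-O[1])*FX[1]; V=(X-O[0])*FY[0]+(Y-O[1])*FY[1]
    r=(V>60)&(V<110)&(abs(U-83)<20)&(Z>42)&(Z<60)
    print(n,[np.percentile(t[r],[0,5,50,95,100]).round(1) for t in (U,V,Z)])
E
```

```text
t 20.0 uvz [ 84.07  92.12 177.77] rot [-3.1403e+00 -2.0000e-04  1.3173e+00] dyaw 0.002 op 50.4 F uvz -0.94 -0.58 -0.58 M [ 0.01 -0.07 -0.01]
(array([-0.0013, -0.0002,  0.002 ]), array([-0.0061,  0.0011,  0.1178]))
side [array([74.3, 76. , 81.1, 90.6, 92.6]), array([61.2, 63.2, 81. , 96.3, 97.2]), array([42.1, 44.9, 51.2, 55.1, 57.4])]
top [array([77.6, 78. , 85.3, 92.6, 93.9]), array([60.5, 62. , 76.4, 91.2, 93.2]), array([44.9, 47.6, 52.5, 57.2, 59.1])]
```

>>> arm_command:
  targets:
    - [[0,0,0.002],[-0.005,0.001,0.045],120]
    - [[0,0,0.002],[-0.005,0.001,0.09],120]
    - [[0,0,0.002],[-0.005,0.001,0.115],120]
    - [[0,0,0.002],[-0.005,0.001,0.118],120]

```text
t: 20.4
eef_pos: [641.5, 14.1, 57.3]
tcp_rot: [-3.135, 0.001, 1.312]
ft_force: [-0.3, 1.1, 0.5]
opening: 0.531
```

```bash
python3 st.py
```

```text
t 20.4 uvz [83.24 82.79 57.27] rot [-3.1353e+00  1.3000e-03  1.3117e+00] dyaw -0.0036 op 50.5 F uvz -0.57 0.98 0.46 M [-0.04 -0.12 -0.  ]
```

>>> arm_command:
  targets:
    - [[0,0,0],[0,0,0.015],120]
    - [[0,0,0],[0,0,0.033],120]
    - [[0,0,0],[0,0,0.036],120]
    - [[0,0,0],[0,0,0.036],120]

```text
t: 20.8
eef_pos: [644.0, 14.2, 25.3]
tcp_rot: [3.141, -0.0, 1.312]
ft_force: [-0.5, -0.1, 0.1]
opening: 0.526
```

```bash
python3 st.py
python3 - <<'E'
from h import *
for n in("side",):
    p,d=read_camera(n); cv2.imwrite("pics/c17.png",cv2.resize(p[150:250,260:360],None,fx=6,fy=6,interpolation=cv2.INTER_CUBIC))
E
```

```text
t 20.8 uvz [85.66 83.52 25.29] rot [ 3.1411 -0.      1.312 ] dyaw -0.0033 op 50.0 F uvz -0.48 -0.24 0.1 M [-0.02 -0.08  0.01]
```

View pics/c17.png

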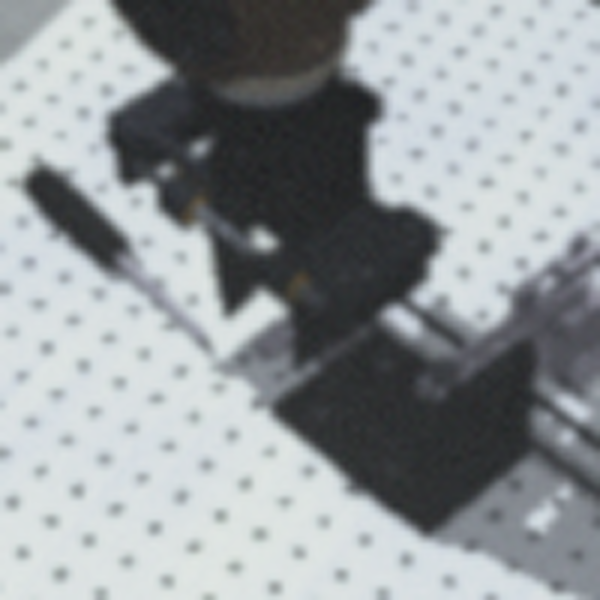

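>>> arm_command:
  targets:
    - [[0,0,0],[0,-0.0005,0],255]
    - [[0,0,0],[0,-0.0005,0],255]
    - [[0,0,0],[0,-0.0005,0],255]
    - [[0,0,0],[0,-0.0005,0],255]
    - [[0,0,0],[0,-0.0005,0],255]
    - [[0,0,0],[0,-0.0005,0],255]
    - [[0,0,0],[0,-0.0005,0],255]

```text
t: 21.55
eef_pos: [643.7, 14.4, 25.5]
tcp_rot: [3.14, -0.0, 1.312]
ft_force: [0.5, 0.7, 5.9]
opening: 0.022
```

```bash
python3 st.py
python3 - <<'E'
from h import *
for n in("side",):
    p,d=read_camera(n); cv2.imwrite("pics/c18.png",cv2.resize(p[150:250,260:360],None,fx=6,fy=6,interpolation=cv2.INTER_CUBIC))
E
```

```text
t 21.55 uvz [85.33 83.71 25.49] rot [ 3.1405e+00 -2.0000e-04  1.3122e+00] dyaw -0.0031 op 2.1 F uvz 0.3 0.82 5.95 M [-0.07  0.04  0.03]
```

View pics/c18.png

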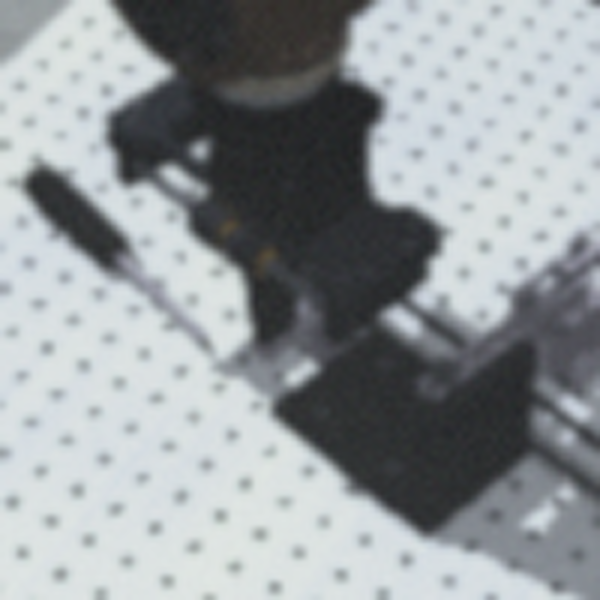

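Run:
```python
from h import *
for (du) in (25,31,37):
  for z in (25,35,45): print(du,z,proj("side",uv2w(85.7+du,93.5,z)).round(1),proj("side",uv2w(85.7+du,83.5,z)).round(1),proj("side",uv2w(85.7-du,93.5,z)).round(1))
print("closed tip", [ (z,proj("side",uv2w(85.3,93.7,z)).round(1)) for z in (35,45,55)])
```

```text
25 25 [[298.2 207.8]] [[300.4 206.2]] [[308.6 215.9]]
25 35 [[298.1 205.8]] [[300.3 204.2]] [[308.5 213.9]]
25 45 [[298.  203.7]] [[300.3 202.2]] [[308.5 211.9]]
31 25 [[297.  206.8]] [[299.2 205.3]] [[309.9 216.9]]
31 35 [[296.9 204.8]] [[299.1 203.3]] [[309.8 214.9]]
31 45 [[296.8 202.8]] [[299.  201.2]] [[309.8 212.9]]
37 25 [[295.8 205.9]] [[298.  204.4]] [[311.1 217.9]]
37 35 [[295.7 203.9]] [[297.9 202.3]] [[311.1 215.9]]
37 45 [[295.6 201.8]] [[297.8 200.3]] [[311.1 213.9]]
closed tip [(35, array([[303.3, 209.9]])), (45, array([[303.2, 207.8]])), (55, array([[303.2, 205.8]]))]
```

>>> arm_command:
  targets:
    - [[0,0,0],[0,0,-0.003],120]
    - [[0,0,0],[0,0,-0.003],120]
    - [[0,0,0],[0,0,-0.003],120]
    - [[0,0,0],[0,0,-0.003],120]
    - [[0,0,0],[0,0,-0.003],120]
    - [[0,0,0],[0.002,0,-0.003],120]
    - [[0,0,0],[0.002,0,0.006],120]
    - [[0,0,0],[0.002,0,0.008],120]

```text
t: 22.4
eef_pos: [643.3, 16.4, 15.6]
tcp_rot: [-3.14, 0.0, 1.312]
ft_force: [0.7, -0.6, -1.0]
opening: 0.526
```

```bash
python3 st.py
```

```text
t 22.4 uvz [84.39 85.53 15.61] rot [-3.1402e+00  3.0000e-04  1.3124e+00] dyaw -0.0029 op 49.9 F uvz 0.83 -0.39 -1.01 M [-0.04 -0.09 -0.01]
```

>>> arm_command:
  targets:
    - [[0,0,-0.003],[0,0,0.003],120]
    - [[0,0,-0.003],[0,0,0.005],120]
    - [[0,0,-0.003],[0,0,0.005],120]

```text
t: 22.7
eef_pos: [643.7, 16.3, 11.4]
tcp_rot: [-3.141, 0.0, 1.315]
ft_force: [-0.4, -0.2, -0.1]
opening: 0.531
```

```bash
python3 st.py
python3 - <<'E'
from h import *
for n in("side",):
    p,d=read_camera(n); cv2.imwrite("pics/c19.png",cv2.resize(p[150:250,260:360],None,fx=6,fy=6,interpolation=cv2.INTER_CUBIC))
E
```

```text
t 22.7 uvz [84.81 85.51 11.43] rot [-3.1411e+00  2.0000e-04  1.3152e+00] dyaw -0.0001 op 50.5 F uvz -0.31 -0.32 -0.06 M [-0.05 -0.07 -0.02]
```

View pics/c19.png

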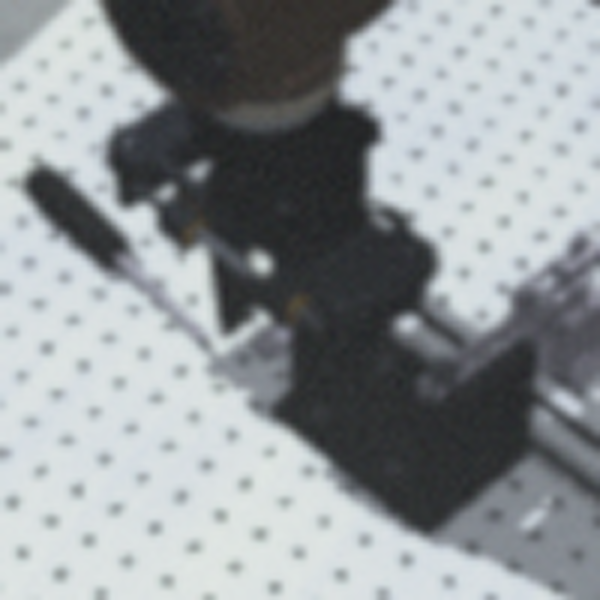

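>>> arm_command:
  targets:
    - [[0,0,0],[0,0,0],255]
    - [[0,0,0],[0,0,0],255]
    - [[0,0,0],[0,0,0],255]
    - [[0,0,0],[0,0,0],255]
    - [[0,0,0],[0,0,0],255]
    - [[0,0,0],[0,0,0],255]

```text
t: 23.35
eef_pos: [644.0, 16.3, 11.9]
tcp_rot: [3.141, 0.0, 1.315]
ft_force: [-1.1, 0.1, -0.2]
opening: 0.17
```

```bash
python3 st.py
```

```text
t 23.35 uvz [85.13 85.56 11.87] rot [3.1411 0.     1.3151] dyaw -0.0002 op 16.2 F uvz -1.08 -0.2 -0.2 M [-0.08 -0.24  0.04]
```

>>> arm_command:
  targets:
    - [[0,0,0],[-0.0005,0,-0.0085],255]
    - [[0,0,0],[-0.0017,0,-0.0167],255]
    - [[0,0,0],[-0.0037,0,-0.025],255]
    - [[0,0,0],[-0.0066,0,-0.0328],255]
    - [[0,0,0],[-0.0104,0,-0.0404],255]
    - [[0,0,0],[-0.0147,0,-0.0475],255]
    - [[0,0,0],[-0.0255,0,-0.0604],255]

```text
t: 24.05
eef_pos: [637.4, -8.3, 72.5]
tcp_rot: [3.141, -0.0, 1.316]
ft_force: [5.0, -3.4, -7.7]
opening: 0.164
```

```bash
python3 st.py
python3 - <<'E'
from h import *
for n in("side",):
    p,d=read_camera(n); cv2.imwrite("pics/c20.png",cv2.resize(p[150:250,260:360],None,fx=6,fy=6,interpolation=cv2.INTER_CUBIC))
E
```

```text
t 24.05 uvz [84.98 60.1  72.46] rot [ 3.1415e+00 -1.0000e-04  1.3157e+00] dyaw 0.0004 op 15.6 F uvz 5.68 -2.02 -7.74 M [-0.51 -0.98 -0.  ]
```

View pics/c20.png

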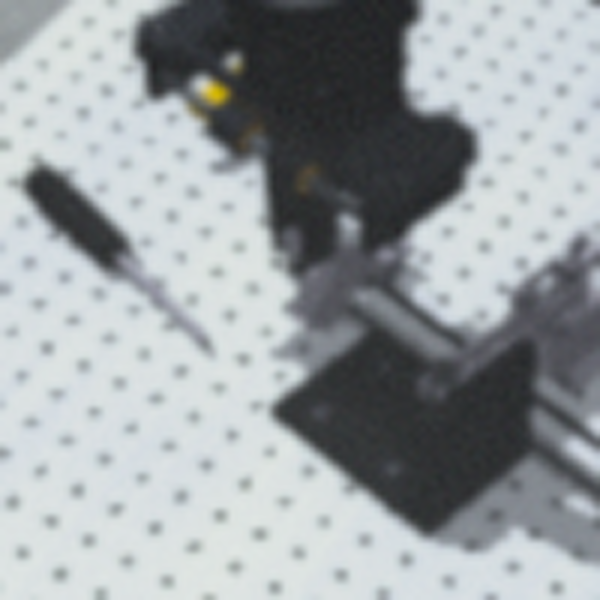

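>>> arm_command:
  targets:
    - [[0,0,0],[-0.0132,0,-0.0105],255]
    - [[0,0,0],[-0.0205,0,-0.0147],255]
    - [[0,0,0],[-0.0282,0,-0.0181],255]
    - [[0,0,0],[-0.0362,0,-0.0207],255]
    - [[0,0,0],[-0.0444,0,-0.0226],255]
    - [[0,0,0],[-0.0528,0,-0.0236],255]
    - [[0,0,0],[-0.0612,0,-0.0238],255]
    - [[0,0,0],[-0.07,0,-0.0228],255]

```text
t: 24.9
eef_pos: [619.8, -76.6, 96.4]
tcp_rot: [3.14, -0.0, 1.315]
ft_force: [-0.2, 3.9, 13.1]
opening: 0.164
```

```bash
python3 st.py
```

```text
t 24.9 uvz [ 85.17 -10.42  96.37] rot [ 3.1403 -0.      1.3154] dyaw 0.0001 op 15.5 F uvz -1.18 3.69 13.12 M [ 0.79  0.   -0.01]
```

>>> arm_command:
  targets:
    - [[0,0,0],[-0.006,0,-0.001],255]
    - [[0,0,0],[-0.012,0,0],255]
    - [[0,0,0],[-0.018,0,0.002],255]
    - [[0,0,0],[-0.024,0,0.004],255]
    - [[0,0,0],[-0.026,0,0.005],255]

```text
t: 25.4
eef_pos: [612.9, -102.6, 90.8]
tcp_rot: [3.141, 0.001, 1.315]
ft_force: [-1.9, -1.7, 11.6]
opening: 0.158
```

```bash
python3 st.py
python3 - <<'E'
from h import *
for n in("side",):
    p,d=read_camera(n); cv2.imwrite("pics/c21.png",cv2.resize(p[130:230,260:360],None,fx=6,fy=6,interpolation=cv2.INTER_CUBIC))
E
```

```text
t 25.4 uvz [ 85.12 -37.31  90.76] rot [3.1409e+00 1.1000e-03 1.3151e+00] dyaw -0.0002 op 15.0 F uvz -1.45 -2.09 11.61 M [-0.08  0.15  0.  ]
```

View pics/c21.png

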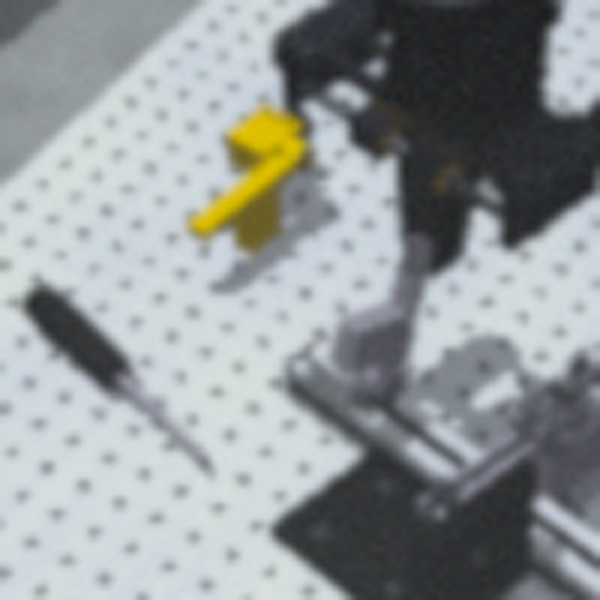

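>>> arm_command:
  targets:
    - [[0,0,0],[0,0,-0.001],120]
    - [[0,0,0],[0,0,-0.001],120]
    - [[0,0,0],[0,0,-0.001],120]
    - [[0,0,0],[0,0,-0.001],120]
    - [[0,0,0],[0,0,-0.001],120]
    - [[0,0,0],[0,0,-0.02],120]
    - [[0,0,0],[0,0,-0.06],120]
    - [[0,0,0],[0,0,-0.1],120]

```text
t: 26.25
eef_pos: [612.7, -101.1, 190.6]
tcp_rot: [-3.14, 0.0, 1.315]
ft_force: [-0.1, 0.3, 0.7]
opening: 0.531
```

>>> arm_command:
  targets:
    - [[0,0,0],[-0.03,0,-0.02],120]
    - [[0,0,0],[-0.075,0,-0.02],120]
    - [[0,0,0],[-0.12,0,-0.02],120]
    - [[0,0,0],[-0.16,0,-0.02],120]
    - [[0,0,0],[-0.17,0,-0.02],120]

```text
t: 26.75
eef_pos: [568.9, -269.0, 209.9]
tcp_rot: [-3.141, 0.001, 1.312]
ft_force: [-0.3, 0.4, -0.1]
opening: 0.532
```

```bash
python3 st.py
python3 - <<'E'
from h import *
for n in("side","top"):
    p,d=read_camera(n); np.save(f"pics/{n}22.npy",d); cv2.imwrite(f"pics/{n}22.png",p)
    W=cloud(n,d); X,Y,Z=W[...,0],W[...,1],W[...,2]
    U=(X-O[0])*FX[0]+(Y-O[1])*FX[1]; V=(X-O[0])*FY[0]+(Y-O[1])*FY[1]
    r=(Z>115)&(Z<150)&(abs(U-85)<20)&(abs(V+20)<60); print(n,r.sum(),"V,Z",np.median(V[r]),np.median(Z[r]),V[r].min() if r.sum() else 0, Z[r].max() if r.sum() else 0)
    r=(V>-180)&(V<-110)&(abs(U+5)<10)&(Z>55)&(Z<85); print("handle slope",np.polyfit(V[r],Z[r],1))
    r=(Z>8)&(Z<16)&(V>22)&(V<100)&(U>-25)&(U<85); Q=np.stack([U[r],V[r]],-1).astype(np.float32); print("foot",cv2.minAreaRect(Q),Q.min(0),Q.max(0))
a=cv2.imread("pics/side22.png"); b=cv2.imread("pics/top22.png")
c=np.hstack([cv2.resize(a[150:250,280:380],(400,400),interpolation=cv2.INTER_CUBIC),cv2.resize(b[175:275,290:390],(400,400),interpolation=cv2.INTER_CUBIC)])
cv2.imwrite("pics/c22.png",c)
E
```

```text
t 26.75 uvz [  84.61 -209.46  209.85] rot [-3.1414e+00  7.0000e-04  1.3123e+00] dyaw -0.003 op 50.5 F uvz -0.43 0.28 -0.08 M [-0.07 -0.07  0.03]
side 41 V,Z -18.924290334491772 130.1717218065105 -29.62974997145581 141.9198705514965
handle slope [2.35171833e-02 7.03983712e+01]
foot ((26.42528533935547, 60.31884002685547), (98.70414733886719, 77.1718521118164), 0.3732593357563019) [-23.169727  22.016628] [75.91017 99.01913]
top 40 V,Z -24.452713595705298 136.0308164683388 -33.0828388414176 140.96979455900487
handle slope [4.55420528e-02 7.52780575e+01]
foot ((26.28340721130371, 57.75476837158203), (102.4203109741211, 71.05338287353516), 0.004217356443405151) [-24.925108  22.227238] [77.49403 93.28256]
```

View pics/c22.png

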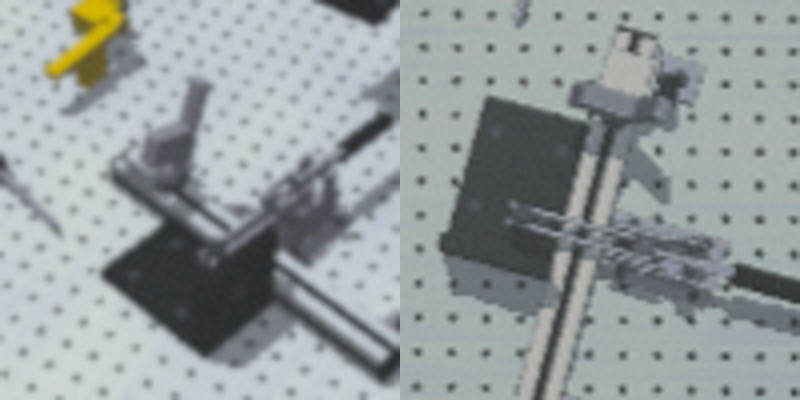

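>>> arm_command:
  targets:
    - [[0,0,-0.003],[0.045,0.001,0],255]
    - [[0,0,-0.003],[0.093,0.001,0],255]
    - [[0,0,-0.003],[0.141,0.001,0],255]
    - [[0,0,-0.003],[0.189,0.001,0],255]
    - [[0,0,-0.003],[0.23,0.001,0],255]
    - [[0,0,-0.003],[0.25,0.001,0.01],255]
    - [[0,0,-0.003],[0.25,0.001,0.055],255]
    - [[0,0,-0.003],[0.25,0.001,0.1],255]

```text
t: 27.65
eef_pos: [634.6, -21.0, 109.7]
tcp_rot: [3.139, -0.0, 1.322]
ft_force: [0.6, 0.1, -1.4]
opening: 0.006
```

>>> arm_command:
  targets:
    - [[0,0,0],[0,0,0.006],255]
    - [[0,0,0],[-0.012,0,0.006],255]
    - [[0,0,0],[-0.025,0,0.006],255]
    - [[0,0,0],[-0.037,0,0.006],255]
    - [[0,0,0],[-0.045,0,0.006],255]

```text
t: 28.15
eef_pos: [623.3, -69.5, 105.7]
tcp_rot: [3.139, 0.0, 1.317]
ft_force: [0.1, 0.1, -0.1]
opening: 0.005
```

```bash
python3 st.py
python3 - <<'E'
from h import *
for n in("side",):
    p,d=read_camera(n); cv2.imwrite("pics/c23.png",cv2.resize(p[130:230,260:360],None,fx=6,fy=6,interpolation=cv2.INTER_CUBIC))
E
```

```text
t 28.15 uvz [ 86.77  -2.67 105.74] rot [3.139  0.     1.3168] dyaw 0.0015 op 0.5 F uvz 0.09 0.13 -0.11 M [ 0.03 -0.05  0.02]
```

View pics/c23.png

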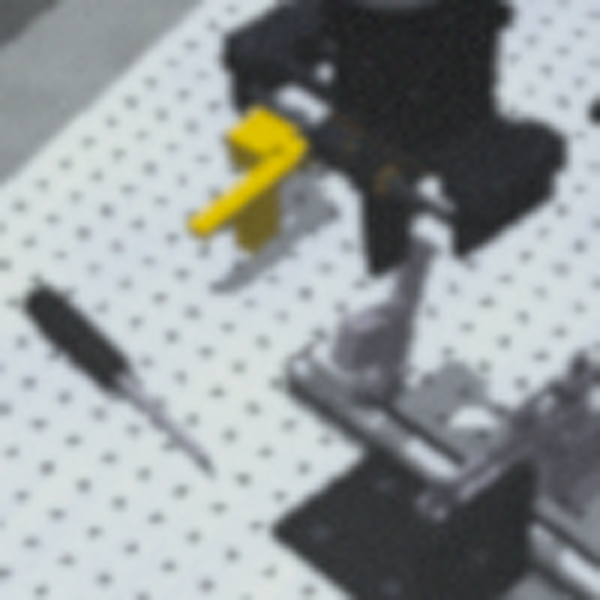

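>>> arm_command:
  targets:
    - [[0,0,0],[-0.005,0,0.004],255]
    - [[0,0,0],[-0.01,0,0.004],255]
    - [[0,0,0],[-0.015,0,0.005],255]
    - [[0,0,0],[-0.019,0,0.005],255]
    - [[0,0,0],[-0.019,0,0.005],255]

```text
t: 28.7
eef_pos: [618.2, -86.5, 98.9]
tcp_rot: [-3.141, 0.0, 1.318]
ft_force: [-0.4, 0.1, -0.4]
opening: 0.002
```

```bash
python3 st.py
```

```text
t 28.7 uvz [ 86.11 -20.38  98.95] rot [-3.1414e+00  2.0000e-04  1.3178e+00] dyaw 0.0026 op 0.2 F uvz -0.38 0.04 -0.36 M [-0.   -0.06 -0.  ]
```

Light push, no stop reached yet; I'll go further until I feel it.

>>> arm_command:
  targets:
    - [[0,0,0],[-0.003,0,0],255]
    - [[0,0,0],[-0.006,0,0],255]
    - [[0,0,0],[-0.006,0,0],255]

```text
t: 29.0
eef_pos: [616.7, -92.1, 99.0]
tcp_rot: [3.142, 0.0, 1.318]
ft_force: [1.0, 0.5, -0.3]
opening: 0.005
```

```bash
python3 st.py
python3 - <<'E'
from h import *
for n in("side",):
    p,d=read_camera(n); cv2.imwrite("pics/c24.png",cv2.resize(p[130:230,260:360],None,fx=6,fy=6,interpolation=cv2.INTER_CUBIC))
E
```

```text
t 29.0 uvz [ 86.16 -26.2   99.02] rot [3.1415e+00 1.0000e-04 1.3181e+00] dyaw 0.0028 op 0.4 F uvz 0.86 0.78 -0.33 M [-0.03 -0.08 -0.02]
```

View pics/c24.png

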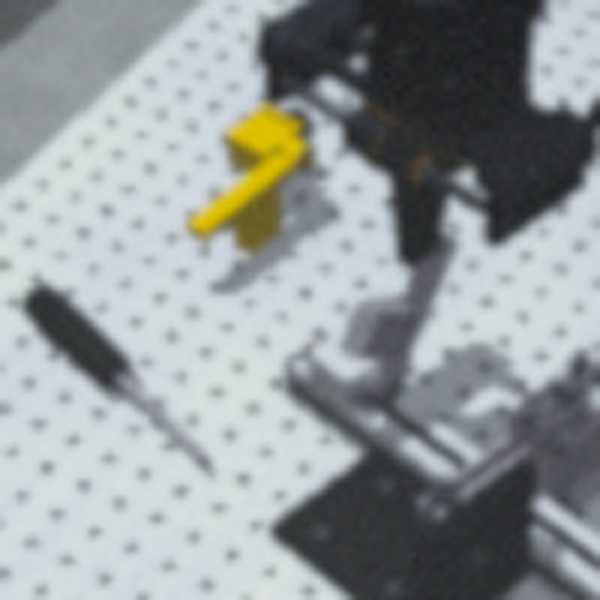

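>>> arm_command:
  targets:
    - [[0,0,0],[-0.002,0,0],255]
    - [[0,0,0],[-0.004,0,0],255]
    - [[0,0,0],[-0.004,0,0],255]

```text
t: 29.35
eef_pos: [616.0, -94.7, 99.0]
tcp_rot: [3.141, -0.002, 1.318]
ft_force: [0.8, 7.5, -0.6]
opening: 0.004
```

```bash
python3 st.py
```

```text
t 29.35 uvz [ 86.12 -28.85  98.97] rot [ 3.1415e+00 -1.8000e-03  1.3178e+00] dyaw 0.0025 op 0.3 F uvz -1.16 7.48 -0.55 M [ 1.45 -0.56 -0.02]
```

The stop is reached at 7.5 N. I'll retreat forward and up, then verify.

>>> arm_command:
  targets:
    - [[0,0,0],[0.01,0,0],255]
    - [[0,0,0],[0.03,0,0],255]
    - [[0,0,0],[0.05,0,-0.03],255]
    - [[0,0,0],[0.05,0,-0.08],255]
    - [[0,0,0],[0.05,0,-0.12],255]
    - [[0,0,0],[0.0,0,-0.13],255]
    - [[0,0,0],[-0.05,0,-0.13],255]
    - [[0,0,0],[-0.1,0,-0.13],255]

```text
t: 30.15
eef_pos: [590.7, -192.5, 229.8]
tcp_rot: [3.14, 0.001, 1.32]
ft_force: [-0.1, -0.4, -0.2]
opening: 0.01
```

>>> arm_command:
  targets:
    - [[0,0,0],[-0.045,0,0],255]
    - [[0,0,0],[-0.09,0,0],255]
    - [[0,0,0],[-0.1,0,0],255]
    - [[0,0,0],[-0.1,0,0],255]

```text
t: 30.55
eef_pos: [565.6, -289.6, 228.8]
tcp_rot: [-3.141, 0.0, 1.316]
ft_force: [-0.6, 0.8, -0.3]
opening: 0.005
```

```bash
python3 st.py
python3 - <<'E'
from h import *
for n in("side","top"):
    p,d=read_camera(n); np.save(f"pics/{n}25.npy",d); cv2.imwrite(f"pics/{n}25.png",p)
    W=cloud(n,d); X,Y,Z=W[...,0],W[...,1],W[...,2]
    U=(X-O[0])*FX[0]+(Y-O[1])*FX[1]; V=(X-O[0])*FY[0]+(Y-O[1])*FY[1]
    r=(Z>115)&(Z<150)&(abs(U-85)<20)&(abs(V+20)<60); print(n,r.sum(),"V,Z",np.median(V[r]),np.median(Z[r]),V[r].min() if r.sum() else 0, Z[r].max() if r.sum() else 0)
    r=(V>-180)&(V<-110)&(abs(U+5)<10)&(Z>55)&(Z<85); print("handle",np.polyfit(V[r],Z[r],1))
    d0=np.load(f"pics/{n}0.npy")
a=cv2.imread("pics/side25.png"); b=cv2.imread("pics/top25.png")
c=np.hstack([cv2.resize(a[150:250,280:380],(400,400),interpolation=cv2.INTER_CUBIC),cv2.resize(b[175:275,290:390],(400,400),interpolation=cv2.INTER_CUBIC)])
cv2.imwrite("pics/c25.png",c)
E
```

```text
t 30.55 uvz [  86.59 -230.17  228.83] rot [-3.1413e+00  2.0000e-04  1.3158e+00] dyaw 0.0005 op 0.5 F uvz -0.82 0.62 -0.28 M [ 0.02 -0.06 -0.  ]
side 31 V,Z -38.906607069876 123.04939441304043 -48.48140562404306 131.25148005442315
handle [4.22688674e-02 7.26179737e+01]
top 47 V,Z -41.47009380028173 124.7999704759809 -52.276889403697936 131.88972639796248
handle [3.44168841e-02 7.33690631e+01]
```

View pics/c25.png

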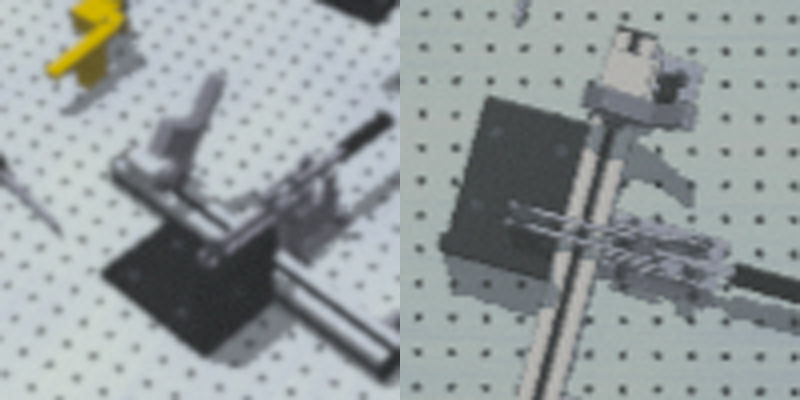

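View pics/top25.png

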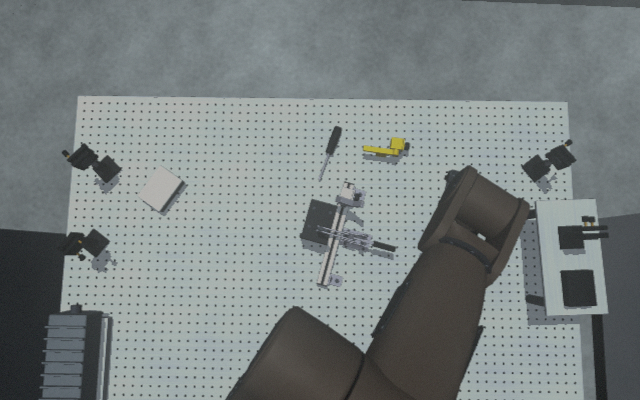

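```bash
python3 -c "
from cell import env
print(env.job_done()); print(env.state()['t'])"
```

```text
the job is handed in; nothing more can be done
None
the job is handed in; nothing more can be done
```

The bracket is gauged, clamped and the leaf is back up; I handed the job in at about t = 30.6 s. No verdict was reported, so success rests on the checks below.

**What I did**
1. I pushed the leaf down from behind.
2. I pinched the bracket by its upright and slid it until it bore on the fence (about 8 N) and then on the leaf (about 13 N).
3. I released the bracket and nudged it once more against the leaf.
4. I swung the clamp handle back by its grip until it met a firm stop (about 16 N).
5. I lifted the leaf by its tab, then pushed it back to its stop (about 7.5 N).

**Last checks**
- **Leaf:** it leans fully back at about 2.1 rad and stayed there with the arm clear.
- **Handle:** it lies level, at about 1.5 rad.
- **Bracket:** it looks unmoved against the fence. The point cloud taken after the leaf was first lifted put its front end about where the gauging plane is, and it read parallel to the fence within about 0.4 degrees.
- **Bystanders:** the driver and the case look unmoved in the last top view. The post holder was hidden by the arm there, but it stood in place in the earlier side views.

**What failed or disagreed**
- **Camera offset:** the two cameras differed by about 5 mm across the fence, so the final bracket position is known mainly from contact, not from the pictures.
- **Finger length:** the partly or fully closed fingertips appeared about 20 mm above the reported TCP. Because of this the first grip on the tab slipped off, and a lower one held.
- **Leaf release:** the leaf first stayed near its balance point, at about 1.86 rad, which is why I pushed it back further.
- **Clamp force:** the pad force on the bracket could not be measured directly.

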